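# Put out the score slates for the game

### The job

Set out the score slates for game night: slide the slate out from under each of the two stacks without lifting or toppling what stands on it (it should settle, still stacked, in its tier), then lean every slate on the table side by side on the wooden score stand, lower end behind the front lip, leaning back on the back board with the dark writing face showing. Leave the dice, sugar jar and tealight holder where they are.

Things in the scene. Friction and masses are not known exactly. Their poses are not given: they have to be found in the camera images.
- stand: fixed wooden stand, 140 mm deep (x), 470 long (y); origin: centre of its underside, front = -x, to the robot. Base 8 mm thick, x -65 to 75; front lip: inner face x = -55, top z = 22; thin back board: front face x = 40, top edge z = 82. A slate with its lower end on the base behind the lip, its underside on the board's top edge, slopes 40 deg, rising to +x. Room for five side by side
- tray_left: left tier: fixed wooden tray 125 x 120 mm, floor 6 mm thick; origin: centre of its underside; -x is its open front, towards the table's middle. Back wall inner face x = 55, 50 mm high; sides 34 high, 106 apart inside; at the front (x -62 to -52) two posts 34 high, 62 mm apart: the slate slides out between them along -x, the coaster is stopped by them
- tray_right: right tier: fixed wooden tray 125 x 120 mm, floor 6 mm thick; origin: centre of its underside; -x is its open front, towards the table's middle. Back wall inner face x = 55, 50 mm high; sides 34 high, 106 apart inside; at the front (x -62 to -52) two posts 34 high, 62 mm apart: the slate slides out between them along -x, the coaster is stopped by them
- slate_left: score slate: slab 180 x 50 x 12 mm, 0.15 kg, dark writing face (+z) framed in pale wood, plain wood beneath; origin: centre of its underside, x along its length, y across its width. Starts at the bottom of the left stack, on the tier's floor; about 75 mm of it sticks out of the tier's front, underside 6 mm above the table
- slate_right: score slate: slab 180 x 50 x 12 mm, 0.15 kg, dark writing face (+z) framed in pale wood, plain wood beneath; origin: centre of its underside, x along its length, y across its width. Starts at the bottom of the right stack in the same way
- slate_loose1: score slate: slab 180 x 50 x 12 mm, 0.15 kg, dark writing face (+z) framed in pale wood, plain wood beneath; origin: centre of its underside, x along its length, y across its width. Starts lying flat on the open table, left of the middle; may be absent
- slate_loose2: score slate: slab 180 x 50 x 12 mm, 0.15 kg, dark writing face (+z) framed in pale wood, plain wood beneath; origin: centre of its underside, x along its length, y across its width. Starts lying flat on the open table, right of the middle; may be absent
- slate_loose3: score slate: slab 180 x 50 x 12 mm, 0.15 kg, dark writing face (+z) framed in pale wood, plain wood beneath; origin: centre of its underside, x along its length, y across its width. Starts lying flat on the table beyond the left tier, crosswise; may be absent
- coaster_left: square ceramic coaster 96 x 96 x 10 mm, 0.16 kg, lying on the slate in the left tier, card box and dice cup on it; origin at the centre of its underside, z up
- coaster_right: square ceramic coaster 96 x 96 x 10 mm, 0.16 kg, lying on the slate in the right tier, tea glass on it; origin at the centre of its underside, z up
- card_box: cardboard box of cards 86 x 80 x 22 mm, on the left coaster; origin at the centre of its underside, z up
- dice_cup: dark silicone dice cup standing mouth down on the card box, 74 mm across at the rim, 58 mm at the top, 80 mm high; origin at the centre of its underside, z up
- tea_glass: empty waisted tea glass standing on the right coaster, 62 mm across, 92 mm high; origin at the centre of its underside, z up
- die1: orange die, 20 mm, nearest the robot; origin under its centre; to be left alone
- die2: orange die, 20 mm, far left; origin under its centre; to be left alone
- die3: orange die, 20 mm, front right; origin under its centre; to be left alone
- sugar_jar: glass sugar jar 60 mm across, 55 mm high, beyond the right tier; origin under its centre; to be left alone
- tealight: terracotta tealight holder 80 mm across, 45 mm high, beyond the right tier; origin under its centre; to be left alone
Not all that is in view belongs to the job. Leave any pink look-alike of the slate_loose3 alone.

How it is judged:
By the outcome, as a careful person would: the job done as asked, in the order asked, and still so for the second after the job is handed in, with the robot touching nothing.
Of slate_loose1, slate_loose2, slate_loose3 only 2 to 3 are there at a start; the rules pass over those that are not, and their reading is None.
At some moment in a run one of slate_loose1, slate_loose2, slate_loose3 may be knocked a few centimetres aside while the robot is not near it.
It also fails if it takes over 210 s, if anything falls off the work surface, if the arm or the gripper's body presses on something with over 40 N, if the wrist force passes 120 N, or if a joint passes its speed limit or range.

### The arm

A 7-joint arm with a two-finger parallel gripper is mounted at the origin on the work surface. World frame = base frame: x ahead of the robot, y to its left, z up, the work surface at z = 0. Lengths are in mm, angles in rad, forces in N, time in s.
With the tool pointing down it reaches from about 400 to 875 mm from the base axis. Payload 4.4 kg.
Tool frame: the origin (TCP) lies at the very end of the fingers, on their centre line; the grasp point (between the pads) lies 19 mm behind it; y points along the fingers, z is the direction in which the jaws open and shut, and the axes are right-handed (so a half turn about y gives the same grasp; the last joint's range is limited). The gripper opens to 85 mm and grips with 20 to 120 N. Pads are 22 mm wide; open, the fingers measure 114 mm over their backs; the gripper's body (76 mm by 85 mm) begins 54 mm behind the grasp point. The pads swing forward as they close: fully open they stand 13 mm farther back than shut.
Start: joints at [-1.312, 0.628, 0.038, 1.517, -0.027, 0.996, -0.02], TCP at [207.404, 616.037, 231.313] pointing down, gripper open.
Joint ranges: [-3.06, 3.06], [-0.37, 2.12], [-1.25, 1.32], [0.18, 2.47], [-1.1, 4.24], [0.23, 1.98], [-2.94, 2.94]. Speed limits (rad/s): [2.57, 2.57, 3.14, 3.14, 3.14, 3.14, 3.14].

### API

Orientations are given as [roll, pitch, yaw] about the fixed x, y, z axes, in that order (R = Rz(yaw) Ry(pitch) Rx(roll)).
In Python, from cell import * gives the robot as it stands.
- The arm moves only by the tool apply_moves, never from a script. Its argument "targets" is a list of rows, each a list of 6 numbers: the shift along the tool's x, y, z in units of 40 mm (1.0 is 40 mm), then the turn, a rotation vector about the tool's x, y, z in units of 8 degrees (1.0 is 8 degrees). A call has 1 to 12 rows; each row shifts and turns the commanded pose from where the row before left it, along the tool's axes as they then stand; what a row does not reach is not made up. A row lasts 1/8 s, in which the tool goes at most 62.5 mm and 10.7 degrees, less where a joint would pass 70% of its speed; a pose out of reach is approached as far as the arm can. A call is refused whole if a number of a shift passes 1 or a number of a turn 1, either way. A call with a gripper value outside its range is refused whole. "jaw" is the gripper command: -1 is shut, 1 is fully open, values between are in proportion, set as the call begins (left out, the last holds). The fingers move at their own pace and stop on an object; the grip force is fixed at half the most. Time passes only in rows, so rows that do not move let the fingers close. It gives the time, the measured TCP pose, the force and the opening at its end, in the units of the state.
- read_state(): the state, without advancing time (a new reading comes with each control period).
- get_image(name): name is "scene" or "top" or "wrist"; returns the picture (400x640x3 uint8, red, green, blue); there is no depth.
- calibration(name): a dict with "fx", "fy", "cx", "cy" (pixels), "world_from_camera" (4x4, takes a point from camera to world coordinates). Camera axes: x right, y down, z forward; pixel columns grow to the right and rows downward; lengths in mm; the calibration is good to about 2 mm. A picture is of the moment at which its call begins: read the wrist's pose just before it. calibration takes no time and is no camera call; for the wrist camera it gives the pose at the moment of the call.
- finish_job(): hands the job in, once; it reports no verdict.
The state is a dict: "clock": time; "qpos": joint angles; "qd": joint speeds; "tau": joint torques, N m; "eef_pos": TCP position; "tool_rot": TCP orientation; "force": force on the tool from outside, world axes, zero at the start; "torque": the same for the moment, N m; "width": finger opening in mm.
Only numpy, scipy, OpenCV 4.12 (cv2) and the standard library are available. Lean on these libraries where they do the work, as an engineer would, in place of code of your own. Each camera call takes 0.05 s, during which the arm holds its last target. There are 200 camera calls.

## Working session

There is one attempt and no reset: what is moved stays moved. The work goes in short steps, Python scripts to look and compute and a tool call to move; the robot and the scene stay as the last step left them, time stands still between calls to the robot, and variables do not carry over. Pictures are saved under pics/ and viewed, about 12 in all and at most 16, crops included, and the job is handed in when it is done.

Besides the shell and the picture viewer there is one more tool, called after ">>>" by a JSON object that holds its "name" and its "arguments". apply_moves: Moves the arm, as the interface text tells. Its arguments: {"type":"object","properties":{"targets":{"type":"array"},"jaw":{"type":"number"}},"required":["targets"]}

```bash
mkdir -p pics; ls; python3 - <<'E'
from cell import *
import cv2
s=read_state(); print(s['clock'],s['eef_pos'],s['tool_rot'],s['width'],s['force'])
for n in ('scene','top'):
    im=get_image(n); cv2.imwrite(f'pics/{n}0.png',im[:,:,::-1]); c=calibration(n); print(n,c['fx'],c['cx'],c['cy'],c['world_from_camera'])
E
```

```text
pics
0.0 [207.18479307 615.46769337 230.41133883] [-1.57259613e+00 -3.15046560e-05 -3.24733590e-01] 85.57243666174571 [ 0.17614089  0.21504265 -0.77226961]
scene 428.5548819341224 315.86155338586 203.02533634773715 [[ 8.49095255e-01  3.26629998e-01 -4.15150687e-01  1.14565228e+03]
 [ 5.27867561e-01 -5.54154425e-01  6.43637096e-01 -9.49374018e+02]
 [-1.98264065e-02 -7.65653784e-01 -6.42947273e-01  1.07252864e+03]
 [ 0.00000000e+00  0.00000000e+00  0.00000000e+00  1.00000000e+00]]
top 376.82160812160794 317.1467702311355 200.66571483645532 [[-2.61489957e-02 -9.93621375e-01  1.09694092e-01  4.04269874e+02]
 [-9.99430889e-01  2.83243943e-02  1.83201268e-02  3.69535418e+01]
 [-2.13102883e-02 -1.09152611e-01 -9.93796548e-01  1.10464883e+03]
 [ 0.00000000e+00  0.00000000e+00  0.00000000e+00  1.00000000e+00]]
```

View pics/top0.png

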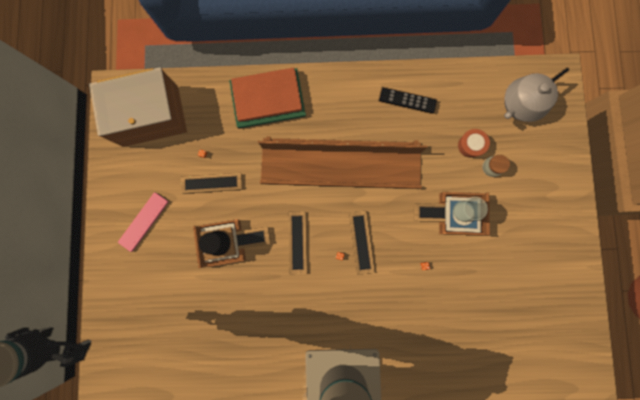

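View pics/scene0.png

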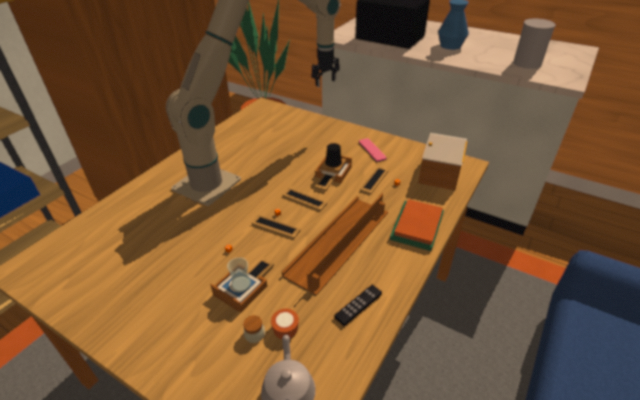

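Top view: three loose slates, at (298,242), (361,242) and crosswise at (212,184). The tiers are at (218,243) and (465,213) and the stand spans about (261..423, 143..188). The pink block at (143,222) is the look-alike and stays where it is.

```bash
cat > h.py <<'E'
from cell import *
import numpy as np, cv2
from scipy.spatial.transform import Rotation as R
def ray(c,u,v):
    T=np.array(c['world_from_camera']); d=T[:3,:3]@np.array([(u-c['cx'])/c['fx'],(v-c['cy'])/c['fy'],1]); return T[:3,3],d
def onz(c,u,v,z):
    o,d=ray(c,u,v); return (o+d*(z-o[2])/d[2])
def proj(c,p):
    T=np.array(c['world_from_camera']); q=T[:3,:3].T@(np.array(p)-T[:3,3]); return c['fx']*q[0]/q[2]+c['cx'],c['fy']*q[1]/q[2]+c['cy']
def darks(im,c,box,z,th=60,amin=60):
    x0,y0,x1,y1=box; m=(im[y0:y1,x0:x1].max(2)<th).astype(np.uint8)
    out=[]
    for k in cv2.findContours(m,cv2.RETR_EXTERNAL,cv2.CHAIN_APPROX_NONE)[0]:
        if cv2.contourArea(k)<amin: continue
        w=np.array([onz(c,u+x0,v+y0,z)[:2] for u,v in k[:,0]],np.float32)
        r=cv2.minAreaRect(w); b=cv2.boxPoints(r); e=[b[1]-b[0],b[2]-b[1]]; e=max(e,key=np.linalg.norm)
        out.append((np.round(r[0],1),np.round(sorted(r[1]),1),round(np.degrees(np.arctan2(e[1],e[0]))%180,1)))
    return out
def st():
    s=read_state(); A=R.from_euler('xyz',s['tool_rot']).as_matrix(); return s,A
E
python3 - <<'E'
from h import *
im=cv2.imread('pics/top0.png'); c=calibration('top')
for n,b,z in (('l1',(280,205,315,280),12),('l2',(340,205,380,280),12),('l3',(175,168,250,200),12),('sl',(240,228,275,250),18),('sr',(412,200,446,225),18)):
    print(n,darks(im,c,b,z))
a=cv2.resize(im[125:280,170:300],None,fx=5,fy=5,interpolation=cv2.INTER_CUBIC)[:600]
b=cv2.resize(im[130:240,250:500],None,fx=3.2,fy=3.2,interpolation=cv2.INTER_CUBIC)
cv2.imwrite('pics/stand.png',b)
cv2.imwrite('pics/left.png',cv2.resize(im[160:280,180:320],None,fx=5,fy=5,interpolation=cv2.INTER_CUBIC))
E
```

```text
l1 [(array([405.7, 118.3]), array([ 23.2, 146.5]), np.float32(178.9))]
l2 [(array([401.5, -66.5]), array([ 25.4, 147.6]), np.float32(5.6))]
l3 [(array([587.1, 370.4]), array([ 25.3, 146.1]), np.float32(92.1))]
sl [(array([421.5, 250.1]), array([30.9, 68.2]), np.float32(96.6))]
sr [(array([ 481.8, -270.7]), array([26. , 65.6]), np.float32(86.4))]
```

View pics/stand.png

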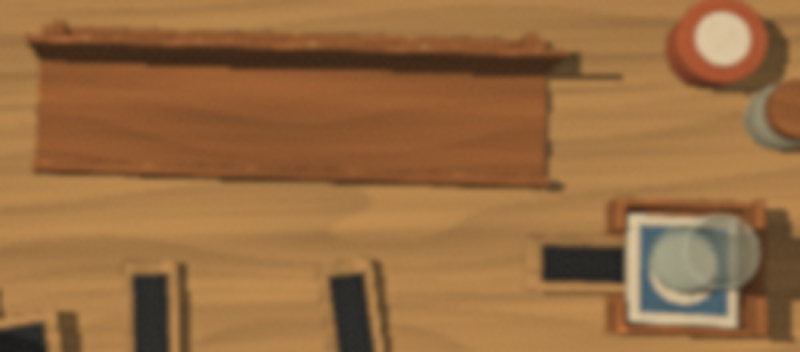

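View pics/left.png

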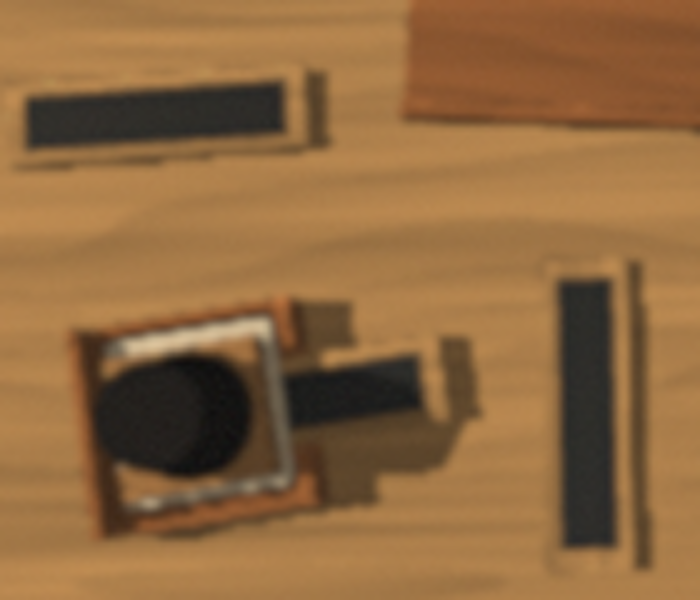

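```bash
cat >> h.py <<'E'
def go(pos,yaw=0,tilt=0,slot=0):
    """pos TCP; yaw deg; tilt deg outward about world +y-ish (tool z after yaw=slot). prints shift in tool units, turn units"""
    s,A=st(); B=(R.from_euler('z',yaw,degrees=True)*R.from_euler('x',-90,degrees=True)*R.from_euler('z',-tilt,degrees=True)).as_matrix()
    d=A.T@(np.array(pos)-s['eef_pos'])/40; w=np.degrees(R.from_matrix(A.T@B).as_rotvec())/8
    print('t',round(s['clock'],2),'pos',np.round(s['eef_pos'],1),'width',round(s['width'],1),'F',np.round(s['force'],1),'q',np.round(s['qpos'],2))
    print('shift',np.round(d,3),'turn',np.round(w,3), '| shift in final frame',np.round(B.T@(np.array(pos)-s['eef_pos'])/40,3))
E
python3 - <<'E'
from h import *
c=calibration('top'); P=lambda u,v,z:np.round(onz(c,u,v,z),1)
f=lambda x,y:(250+x/3.2,130+y/3.2)
for p,z in (((36,170),22),((550,185),22),((30,40),82),((578,54),82)): print('stand',P(*f(*p),z))
g=lambda x,y:(180+x/5,160+y/5)
for p,z in (((75,335),50),((290,300),34),((100,535),50),((322,500),34),((437,340),18),((447,420),18)): print('ltray',P(*g(*p),z))
for p,z in (((612,205),34),((610,330),34),((768,207),50),((768,335),50),((535,240),18),((535,290),18)): print('rtray',P(*f(*p),z))
for p in ((341,256),(204,154),(426,266)): print('die',P(*p,10))
go([406,118,150],-1)
E
```

```text
stand [579.8 218.5  22. ]
stand [ 552.4 -246.1   22. ]
stand [684.8 212.5  82. ]
stand [ 657.3 -260.8   82. ]
ltray [455.9 402.   50. ]
ltray [473.4 284.1  34. ]
ltray [344.4 387.   50. ]
ltray [359.9 266.3  34. ]
ltray [448.9 202.7  18. ]
ltray [402.9 197.4  18. ]
rtray [ 531.3 -296.7   34. ]
rtray [ 420.7 -288.1   34. ]
rtray [ 523.7 -426.9   50. ]
rtray [ 412.6 -418.4   50. ]
rtray [ 503.4 -230.9   18. ]
rtray [ 458.5 -228.4   18. ]
die [363.3  -7.2  10. ]
die [674.7 390.9  10. ]
die [ 328.9 -248.3   10. ]
t 0.1 pos [207.2 615.5 230.5] width 85.6 F [-0.7 -0.4 -0. ] q [-1.31  0.63  0.04  1.52 -0.03  1.   -0.02]
shift [  8.679   2.029 -10.198] turn [ 1.200e-02 -2.201e+00 -2.000e-03] | shift in final frame [  5.186   2.011 -12.349]
```

>>> {"name": "apply_moves", "arguments": {"targets": [[0,0,0,0,-1,0],[0,0,0,0,-1,0],[0,0,0,0,-0.2,0],[0.4,0,-1,0,0,0],[0.4,0,-1,0,0,0],[0.4,0,-1,0,0,0],[0.4,0,-1,0,0,0],[0.4,0,-1,0,0,0],[0.4,0,-1,0,0,0],[0.4,0,-1,0,0,0],[0.4,0,-1,0,0,0],[0.4,0,-1,0,0,0]], "jaw": 1}}

```text
clock: 1.6
eef_pos: [345.5, 252.2, 231.4]
tool_rot: [-1.571, -0.0, -0.02]
force: [0.3, 1.2, 0.5]
width: 85.4
```

>>> {"name": "apply_moves", "arguments": {"targets": [[0.5,0,-1,0,0,0],[0.5,0,-1,0,0,0],[0.5,0,-1,0,0,0],[0,0.6,-0.3,0,0,0],[0,0.8,0,0,0,0],[0,0.6,0,0,0,0],[0,0,0,0,0,0],[0,0,0,0,0,0]]}}

```text
clock: 2.6
eef_pos: [403.2, 120.7, 151.9]
tool_rot: [-1.57, -0.001, -0.018]
force: [0.5, -0.1, 0.4]
width: 85.1
```

```bash
python3 - <<'E'
from h import *
im=get_image('top')[:,:,::-1]; c=calibration('top'); print(darks(im,c,(280,205,315,280),12))
go([406,118,2],-1.1)
s,A=st(); w=get_image('wrist'); cw=calibration('wrist'); cv2.imwrite('pics/w1.png',w[:,:,::-1]); print(cw['fx'],np.round(cw['world_from_camera'],3))
for p in ([496,93,12],[496,143,12],[316,93,12],[316,143,12]): print(np.round(proj(cw,p)))
E
```

```text
[(array([435.9,  98.3]), array([ 39.1, 104.4]), np.float32(20.7))]
t 2.65 pos [403.4 120.8 152.2] width 85.4 F [ 0.5 -0.1 -0.3] q [-0.36  0.45  0.01  2.21 -0.01  0.48  1.2 ]
shift [ 0.061  3.754 -0.071] turn [-0.004  0.008  0.012] | shift in final frame [ 0.067  3.754 -0.069]
286.48110527686464 [[ 1.80000e-02  9.57000e-01  2.91000e-01  3.29721e+02]
 [ 1.00000e+00 -1.70000e-02 -6.00000e-03  1.23013e+02]
 [-1.00000e-03  2.91000e-01 -9.57000e-01  2.95746e+02]
 [ 0.00000e+00  0.00000e+00  0.00000e+00  1.00000e+00]]
[294. 267.]
[339. 266.]
[286.  96.]
[339.  95.]
```

View pics/w1.png

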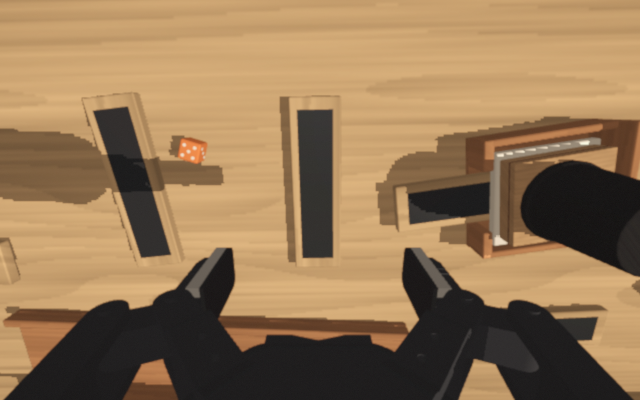

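>>> {"name": "apply_moves", "arguments": {"targets": [[0.07,1,-0.07,0,0,0],[0,1,0,0,0,0],[0,1,0,0,0,0],[0,0.6,0,0,0,0],[0,0.18,0,0,0,0],[0,0,0,0,0,0]]}}

```text
clock: 3.45
eef_pos: [400.7, 108.6, 34.4]
tool_rot: [-1.597, 0.015, -0.017]
force: [0.8, 0.4, 0.1]
width: 85.8
```

>>> {"name": "apply_moves", "arguments": {"targets": [[0,0,0,0,0,0],[0,0,0,0,0,0],[0,0,0,0,0,0],[0,0,0,0,0,0],[0,0,0,0,0,0],[0,0,0,0,0,0]], "jaw": -1}}

```text
clock: 4.2
eef_pos: [400.1, 108.6, 34.1]
tool_rot: [-1.597, 0.016, -0.017]
force: [-0.8, -0.9, 0.1]
width: 0.1
```

>>> {"name": "apply_moves", "arguments": {"targets": [[0,-1,0,0,0,0],[0,-0.6,0,0,0,0],[0,0,0,0,0,0],[0,0,0,0,0,0]], "jaw": 1}}

```text
clock: 4.7
eef_pos: [400.9, 109.9, 97.7]
tool_rot: [-1.598, 0.017, -0.017]
force: [-0.0, 0.6, -0.8]
width: 72.5
```

```bash
python3 - <<'E'
from h import *
go([440,118,100],-1.1)
E
```

```text
t 4.7 pos [400.9 109.9  97.7] width 72.5 F [-0.   0.6 -0.8] q [-0.08  0.59 -0.38  2.24  0.56  0.44  0.63]
shift [ 0.972 -0.079  0.218] turn [ 0.192  0.017 -0.118] | shift in final frame [ 0.972 -0.057  0.222]
```

>>> {"name": "apply_moves", "arguments": {"targets": [[0,-1,0.2,0.2,0,0],[1,-1,0,0,0,0],[1,-0.8,0,0,0,0],[1,0,0,0,0,-0.1],[1,0,0,0,0,0],[1,0,0,0,0,0],[0.6,0,0,0,0,-1],[0,0,0,0,0,-1],[0,0,0,0,0,-1],[0,0,0,0,0,-1],[0,0,0,0,0,-1],[0,0,0,0,0,0]]}}

```text
clock: 6.2
eef_pos: [634.5, 99.9, 207.4]
tool_rot: [-1.618, -0.532, -0.018]
force: [1.0, 0.3, -0.7]
width: 85.4
```

```bash
python3 - <<'E'
from h import *
go([655,100,150],-3.4,40)
E
```

```text
t 6.2 pos [634.5  99.9 207.4] width 85.4 F [ 1.   0.3 -0.7] q [-0.2   0.5  -0.17  2.07  1.3   0.31  0.  ]
shift [-0.286  1.495  0.081] turn [ 0.166  0.27  -1.186] | shift in final frame [-0.531  1.428  0.032]
```

>>> {"name": "apply_moves", "arguments": {"targets": [[0,0,0,0,0,1],[0,0,0,0,0,1],[-1,0,0,0,0,1],[-1,0,0,0,0,1],[-1,0,0,0,0,1],[-1,0,0,0,0,1],[-1,0,0,0,0,0.3],[0,0.6,0,0,0,0],[0,0,0,0,0,0]]}}

```text
clock: 7.32
eef_pos: [440.8, 102.0, 168.3]
tool_rot: [-1.629, 0.237, -0.074]
force: [1.4, -0.3, 0.6]
width: 85.3
```

```bash
python3 - <<'E'
from h import *
go([406,118,60],-1.1,-20)
E
```

```text
t 7.33 pos [440.8 102.  168.3] width 85.3 F [ 1.4 -0.3  0.6] q [ 0.14  0.64 -0.63  1.9   0.36  0.99  0.83]
shift [-0.235  2.818  0.5  ] turn [ 0.306 -0.399  0.791] | shift in final frame [0.102 2.845 0.383]
```

>>> {"name": "apply_moves", "arguments": {"targets": [[0,0,0,0.3,-0.4,0.8],[0.1,1,0.38,0,0,0],[0,1,0,0,0,0],[0,0.85,0,0,0,0],[0,0,0,0,0,0]]}}

```text
clock: 7.95
eef_pos: [406.4, 117.1, 59.7]
tool_rot: [-1.574, 0.35, -0.02]
force: [-0.1, 0.4, -0.6]
width: 85.6
```

```bash
python3 - <<'E'
from h import *
go([406,118,3],-1.1,-20)
E
```

```text
t 7.95 pos [406.4 117.1  59.7] width 85.6 F [-0.1  0.4 -0.6] q [ 0.11  0.84 -0.59  1.96  0.4   0.83  0.83]
shift [0.476 1.335 0.025] turn [ 0.02  -0.007 -0.006] | shift in final frame [0.475 1.336 0.021]
```

Good; descend and grip.

>>> {"name": "apply_moves", "arguments": {"targets": [[0.24,0.67,0,0,0,0],[0.24,0.67,0,0,0,0],[0,0,0,0,0,0]]}}

```text
clock: 8.32
eef_pos: [408.5, 117.0, 3.7]
tool_rot: [-1.574, 0.346, -0.021]
force: [0.3, -0.0, 0.1]
width: 85.1
```

>>> {"name": "apply_moves", "arguments": {"targets": [[0,0,0,0,0,0],[0,0,0,0,0,0],[0,0,0,0,0,0],[0,0,0,0,0,0],[0,0,0,0,0,0],[0,0,0,0,0,0]], "jaw": -1}}

```text
clock: 9.07
eef_pos: [409.0, 117.4, 5.3]
tool_rot: [-1.574, 0.342, -0.02]
force: [2.2, -0.8, 8.6]
width: 47.6
```

>>> {"name": "apply_moves", "arguments": {"targets": [[-0.17,-0.47,0,0,0,0],[-0.17,-0.47,0,0,0,0],[0.26,-0.1,-0.9,0,0,0],[0.26,-0.1,-0.9,0,0,0],[0,0,0,0,0,0],[0,0,0,0,0,0]]}}

```text
clock: 9.82
eef_pos: [428.7, 45.1, 45.4]
tool_rot: [-1.574, 0.344, -0.021]
force: [0.7, 0.1, -2.0]
width: 47.2
```

```bash
python3 - <<'E'
from h import *
go([430,45,5],-1.1,-20)
w=get_image('wrist'); cv2.imwrite('pics/w2.png',w[:,:,::-1])
E
```

```text
t 9.82 pos [428.7  45.1  45.4] width 47.2 F [ 0.7  0.1 -2. ] q [ 0.23  0.86 -0.56  1.94  0.46  0.84  0.94]
shift [0.37  0.939 0.002] turn [ 0.017 -0.012  0.038] | shift in final frame [ 0.375  0.937 -0.001]
```

View pics/w2.png

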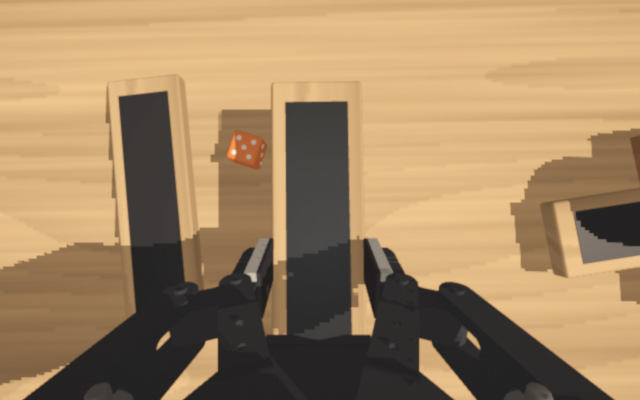

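>>> {"name": "apply_moves", "arguments": {"targets": [[0.18,0.47,0,0,0,0],[0.18,0.46,0,0,0,0],[0,0,0,0,0,0]]}}

```text
clock: 10.25
eef_pos: [428.8, 44.9, 2.8]
tool_rot: [-1.575, 0.347, -0.02]
force: [0.3, -1.3, -1.0]
width: 47.1
```

>>> {"name": "apply_moves", "arguments": {"targets": [[0,0,0,0,0,0],[0,0,0,0,0,0],[0,0,0,0,0,0],[0,-1,0,0,0,0],[0,-1,0,0,0,0],[0,-1,0,0,0,0],[0,0,0,0,0,0]], "jaw": 0.6}}

```text
clock: 11.12
eef_pos: [472.7, 44.5, 119.7]
tool_rot: [-1.574, 0.338, -0.022]
force: [0.3, 0.3, -0.2]
width: 68.0
```

```bash
python3 - <<'E'
from h import *
# left slate axis: outward (.136,-.991); end mid (426,200); grip 28 mm from end
u=np.array([.136,-.991]); p=np.array([426,200])-28*u; print(p)
go([*p,130],-90+7.8)
E
```

```text
[422.192 227.748]
t 11.12 pos [472.7  44.5 119.7] width 68.0 F [ 0.3  0.3 -0.2] q [ 0.26  0.79 -0.62  1.79  0.38  1.05  1.01]
shift [-1.37   0.195  4.554] turn [ 1.729 10.021 -1.989] | shift in final frame [-4.71  -0.258 -0.63 ]
```

>>> {"name": "apply_moves", "arguments": {"targets": [[0,0,0,0.157,0.911,-0.181],[0,0,0,0.157,0.911,-0.181],[0,0,0,0.157,0.911,-0.181],[0,0,0,0.157,0.911,-0.181],[0,0,0,0.157,0.911,-0.181],[0,0,0,0.157,0.911,-0.181],[0,0,0,0.157,0.911,-0.181],[0,0,0,0.157,0.911,-0.181],[0,0,0,0.157,0.911,-0.181],[0,0,0,0.157,0.911,-0.181],[0,0,0,0.157,0.911,-0.181],[0,-0.3,0,0,0,0]], "jaw": 1}}

```text
clock: 12.62
eef_pos: [467.9, 44.2, 128.8]
tool_rot: [-1.582, -0.001, -1.431]
force: [0.9, 0.5, 0.2]
width: 85.5
```

>>> {"name": "apply_moves", "arguments": {"targets": [[-1,0,-0.15,0,0,0],[-1,0,-0.15,0,0,0],[-1,0,-0.15,0,0,0],[-1,0,-0.15,0,0,0],[-0.7,0,0,0,0,0],[0,0,0,0,0,0],[0,0,0,0,0,0]]}}

```text
clock: 13.5
eef_pos: [420.8, 225.7, 129.7]
tool_rot: [-1.578, -0.001, -1.434]
force: [-0.5, -0.8, -0.6]
width: 85.1
```

```bash
python3 - <<'E'
from h import *
go([422.2,227.7,60],-82.2)
cw=calibration('wrist'); w=get_image('wrist'); cv2.imwrite('pics/w3.png',w[:,:,::-1])
u=np.array([.136,-.991]);n=np.array([.991,.136])
for a in (0,-75):
  for b in (-25,25): print(np.round(proj(cw,[*(np.array([426,200])+a*u+b*n),18])))
E
```

```text
t 13.5 pos [420.8 225.7 129.7] width 85.1 F [-0.5 -0.8 -0.6] q [-0.48  0.55 -0.1   2.08  0.1   0.52 -0.52]
shift [-0.046  1.741  0.054] turn [0.052 0.008 0.007] | shift in final frame [-0.044  1.741  0.041]
[294. 221.]
[347. 221.]
[292. 141.]
[349. 141.]
```

View pics/w3.png

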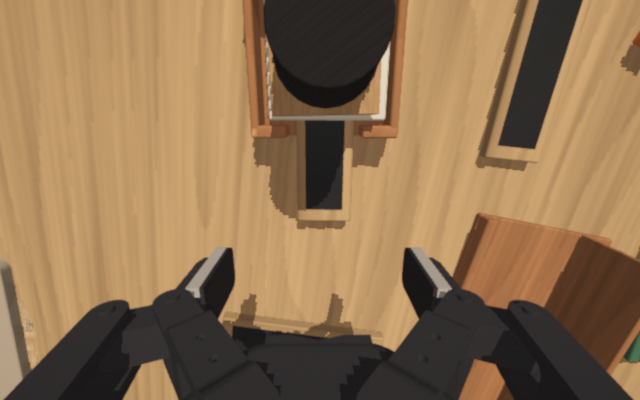

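>>> {"name": "apply_moves", "arguments": {"targets": [[-0.17,0,0.1,0.05,0,0],[0,0.9,0,0,0,0],[0,0.9,0,0,0,0],[0,0.8,0,0,0,0],[0,0.4,0,0,0,0],[0,0,0,0,0,0]]}}

```text
clock: 14.3
eef_pos: [423.5, 233.9, 8.9]
tool_rot: [-1.572, -0.001, -1.434]
force: [0.2, -0.2, 0.1]
width: 85.7
```

```bash
python3 - <<'E'
from h import *
go([424,233,8],-82.2)
E
```

```text
t 14.3 pos [423.5 233.9   8.9] width 85.7 F [ 0.2 -0.2  0.1] q [-0.53  0.79 -0.05  2.12  0.16  0.24 -0.58]
shift [0.023 0.022 0.01 ] turn [0.007 0.005 0.006] | shift in final frame [0.023 0.022 0.01 ]
```

>>> {"name": "apply_moves", "arguments": {"targets": [[0.25,0,0,0,0,0],[0.25,0,0,0,0,0],[0.25,0,0,0,0,0],[0.25,0,0,0,0,0],[0.25,0,0,0,0,0],[0.25,0,0,0,0,0],[0.25,0,0,0,0,0],[0.25,0,0,0,0,0],[0,0,0,0,0,0]]}}

```text
clock: 15.42
eef_pos: [435.4, 154.0, 10.2]
tool_rot: [-1.569, -0.001, -1.435]
force: [-0.2, 0.3, -0.7]
width: 85.4
```

```bash
python3 - <<'E'
from h import *
go([424,233,8],-82.2)
E
```

```text
t 15.43 pos [435.4 154.   10.2] width 85.4 F [-0.2  0.3 -0.7] q [-0.26  0.78 -0.2   2.18  0.65  0.24 -0.91]
shift [-1.994  0.054 -0.015] turn [-0.011 -0.005  0.004] | shift in final frame [-1.994  0.056 -0.013]
```

>>> {"name": "apply_moves", "arguments": {"targets": [[0.2,0.01,0,0,0,0],[0.2,0.01,0,0,0,0],[0.2,0,0,0,0,0],[0.2,0,0,0,0,0],[0.2,0,0,0,0,0],[0,0,0,0,0,0]]}}

```text
clock: 16.18
eef_pos: [440.2, 114.4, 8.7]
tool_rot: [-1.571, -0.001, -1.435]
force: [-0.5, 0.2, 0.3]
width: 85.4
```

```bash
python3 - <<'E'
from h import *
go([424,233,8],-82.2)
E
```

```text
t 16.18 pos [440.2 114.4   8.7] width 85.4 F [-0.5  0.2  0.3] q [-0.16  0.78 -0.23  2.2   0.75  0.24 -0.93]
shift [-2.993  0.016 -0.   ] turn [-0.001 -0.004  0.004] | shift in final frame [-2.993e+00  1.800e-02  1.000e-03]
```

>>> {"name": "apply_moves", "arguments": {"targets": [[-0.25,0,0,0,0,0],[-0.25,0,0,0,0,0],[-0.25,0,0,0,0,0],[-0.25,0,0,0,0,0],[-0.25,0,0,0,0,0],[-0.25,0,0,0,0,0],[-0.25,0,0,0,0,0],[-0.25,0,0,0,0,0],[-0.25,0,0,0,0,0],[-0.25,0,0,0,0,0],[-0.25,0,0,0,0,0],[-0.25,0,0,0,0,0]]}}

```text
clock: 17.68
eef_pos: [423.6, 234.9, 8.7]
tool_rot: [-1.57, -0.0, -1.434]
force: [1.0, 0.7, 0.3]
width: 85.2
```

>>> {"name": "apply_moves", "arguments": {"targets": [[0,0,0,0,0,0],[0,0,0,0,0,0],[0,0,0,0,0,0],[0,0,0,0,0,0],[0,0,0,0,0,0],[0,0,0,0,0,0]], "jaw": -1}}

```text
clock: 18.42
eef_pos: [423.8, 233.7, 9.1]
tool_rot: [-1.57, -0.001, -1.434]
force: [-0.8, -0.3, 5.1]
width: 47.7
```

```bash
python3 - <<'E'
from h import *
go([424,233,8],-82.2)
E
```

```text
t 18.43 pos [423.8 233.7   9.1] width 47.7 F [-0.8 -0.3  5.1] q [-0.39  0.8  -0.26  2.12  0.66  0.3  -1.07]
shift [0.018 0.026 0.003] turn [-0.003  0.002  0.005] | shift in final frame [0.018 0.026 0.003]
```

>>> {"name": "apply_moves", "arguments": {"targets": [[0.1,0,0,0,0,0],[0.2,0,0,0,0,0],[0.2,0,0,0,0,0],[0.2,0,0,0,0,0],[0.2,0,0,0,0,0],[0.2,0,0,0,0,0],[0.2,0,0,0,0,0],[0.2,0,0,0,0,0],[0,0,0,0,0,0]]}}

```text
clock: 19.55
eef_pos: [432.5, 177.6, 8.9]
tool_rot: [-1.568, 0.005, -1.433]
force: [-1.2, 6.0, 0.0]
width: 48.1
```

```bash
python3 - <<'E'
from h import *
go([424,233,8],-82.2)
w=get_image('wrist'); cv2.imwrite('pics/w4.png',w[:,:,::-1])
E
```

```text
t 19.55 pos [432.5 177.6   8.9] width 48.1 F [-1.2  6.   0. ] q [-0.27  0.79 -0.25  2.17  0.73  0.26 -1.03]
shift [-1.402  0.031 -0.021] turn [-0.02   0.015 -0.038] | shift in final frame [-1.402  0.024 -0.023]
```

View pics/w4.png

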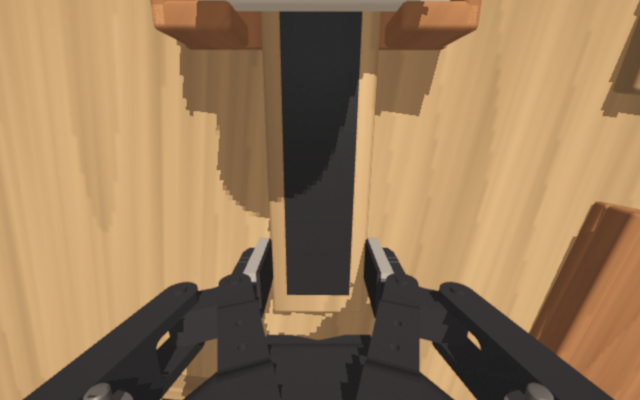

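>>> {"name": "apply_moves", "arguments": {"targets": [[0.15,0,0,0,0,0],[0.15,0,0,0,0,0],[0.15,0,0,0,0,0],[0.15,0,0,0,0,0],[0.15,0,0,0,0,0],[0.15,0,0,0,0,0],[0.15,0,0,0,0,0],[0.15,0,0,0,0,0],[0.15,0,0,0,0,0],[0.15,0,0,0,0,0],[0,0,0,0,0,0]]}}

```text
clock: 20.98
eef_pos: [440.1, 114.6, 8.7]
tool_rot: [-1.571, -0.001, -1.435]
force: [-0.6, -0.3, -0.8]
width: 47.9
```

```bash
python3 - <<'E'
from h import *
go([424,233,8],-82.2)
w=get_image('wrist'); t=get_image('top'); s=get_image('scene')
a=cv2.resize(s[110:230,240:420],(450,300),interpolation=cv2.INTER_CUBIC); b=cv2.resize(w,(480,300)); 
c=cv2.resize(t[160:290,180:390],(485,300),interpolation=cv2.INTER_CUBIC)
im=np.zeros((600,800,3),np.uint8); im[:300,:450]=a; im[300:,:480]=b; im[:300,450:800]=c[:,:350]; cv2.imwrite('pics/w5.png',im[:,:,::-1])
E
```

```text
t 20.98 pos [440.1 114.6   8.7] width 47.9 F [-0.6 -0.3 -0.8] q [-0.14  0.79 -0.26  2.2   0.82  0.26 -0.99]
shift [-2.987e+00  1.600e-02  1.000e-03] turn [-0.001 -0.001  0.004] | shift in final frame [-2.987e+00  1.800e-02  2.000e-03]
```

View pics/w5.png

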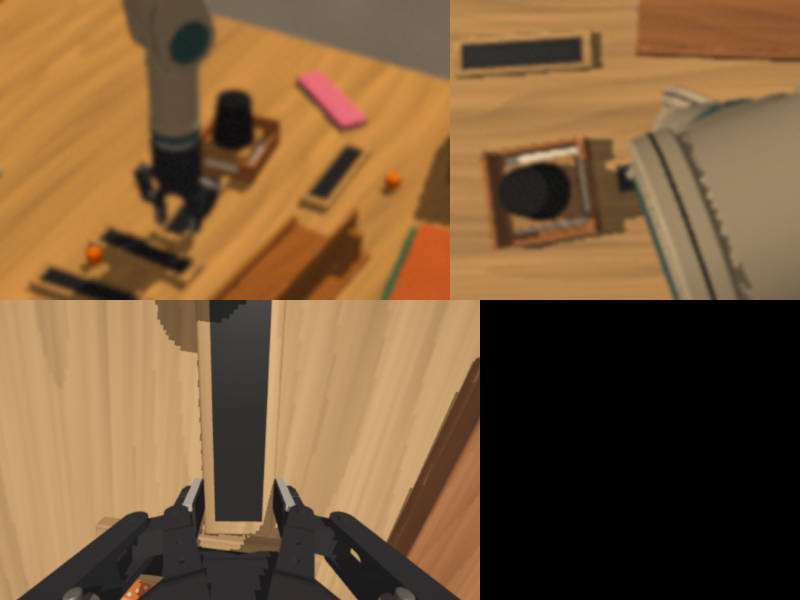

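>>> {"name": "apply_moves", "arguments": {"targets": [[0,0.08,0,0,0,0],[0,0.07,0,0,0,0],[0,0,0,0,0,0]]}}

```text
clock: 21.5
eef_pos: [440.2, 115.6, 3.3]
tool_rot: [-1.57, -0.0, -1.433]
force: [-1.3, -0.3, 8.9]
width: 48.0
```

>>> {"name": "apply_moves", "arguments": {"targets": [[0,0,0,0,0,0],[0,0,0,0,0,0],[0,0,0,0,0,0],[0,-0.3,0,0,0,0],[0,-0.6,0,0,0,0],[0,-1,0,0,0,0],[0,-1,0,0,0,0],[0,-1,0,0,0,0],[0,0,0,0,0,0]], "jaw": 0.6}}

```text
clock: 22.62
eef_pos: [441.8, 115.9, 161.0]
tool_rot: [-1.565, 0.001, -1.435]
force: [-0.4, -0.8, -0.2]
width: 68.7
```

```bash
python3 - <<'E'
from h import *
# right slate: outward (.06,.998), end mid (481,-229.6)
u=np.array([.06,.998]); p=np.array([481,-229.6])-27*u; print(p)
go([*p,150],-93.4)
E
```

```text
[ 479.38  -256.546]
t 22.62 pos [441.8 115.9 161. ] width 68.7 F [-0.4 -0.8 -0.2] q [ 0.15  0.54 -0.66  2.1   0.54  0.66 -0.75]
shift [ 9.353  0.268 -0.336] turn [-0.041  1.401 -0.008] | shift in final frame [9.239 0.275 1.49 ]
```

>>> {"name": "apply_moves", "arguments": {"targets": [[0.5,0,0,0,0.7,0],[0.5,0,0,0,0.7,0],[1,0,0.15,0,0,0],[1,0,0.15,0,0,0],[1,0,0.15,0,0,0],[1,0,0.15,0,0,0],[1,0,0.15,0,0,0],[1,0,0.15,0,0,0],[1,0,0.15,0,0,0],[1,0,0.15,0,0,0],[0.4,0,0.15,0,0,0],[0,0,0,0,0,0]], "jaw": 1}}

```text
clock: 24.12
eef_pos: [477.1, -263.9, 157.9]
tool_rot: [-1.572, 0.001, -1.633]
force: [0.1, 1.2, 0.3]
width: 85.4
```

```bash
python3 - <<'E'
from h import *
go([479.4,-256.5,60],-93.4)
cw=calibration('wrist'); w=get_image('wrist'); cv2.imwrite('pics/w6.png',w[:,:,::-1])
u=np.array([.06,.998]);n=np.array([.998,-.06])
for a in (0,-60):
  for b in (-25,25): print(a,b,np.round(proj(cw,[*(np.array([481,-229.6])+a*u+b*n),18])))
E
```

```text
t 24.12 pos [ 477.1 -263.9  157.9] width 85.4 F [0.1 1.2 0.3] q [ 0.87  0.65 -0.64  1.87  0.53  0.79 -0.12]
shift [-0.186  2.447  0.047] turn [ 0.007 -0.021 -0.005] | shift in final frame [-0.188  2.447  0.046]
0 -25 [294. 154.]
0 25 [345. 153.]
-60 -25 [296. 211.]
-60 25 [344. 211.]
```

View pics/w6.png

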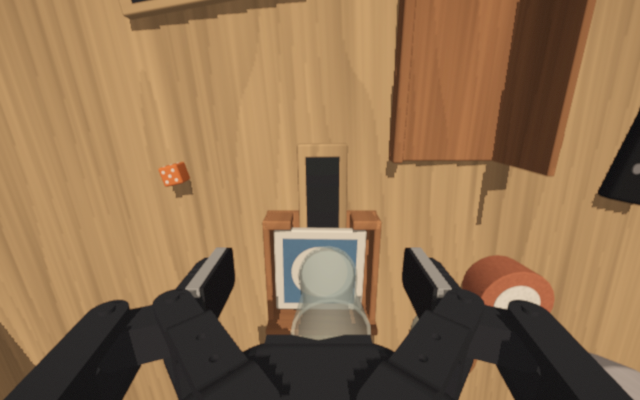

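>>> {"name": "apply_moves", "arguments": {"targets": [[-0.47,0,0.12,0,0,0],[0,0.9,0,0,0,0],[0,0.9,0,0,0,0],[0,0.9,0,0,0,0],[0,0.6,0,0,0,0],[0,0.4,0,0,0,0],[0,0,0,0,0,0]]}}

```text
clock: 25.05
eef_pos: [483.8, -242.6, 10.4]
tool_rot: [-1.572, 0.001, -1.627]
force: [0.0, 0.9, 0.8]
width: 84.9
```

```bash
python3 - <<'E'
from h import *
go([483,-245.5,8],-93.4)
E
```

```text
t 25.05 pos [ 483.8 -242.6   10.4] width 84.9 F [0.  0.9 0.8] q [ 0.69  0.86 -0.43  1.96  0.74  0.49 -0.34]
shift [ 0.074  0.059 -0.017] turn [ 0.006  0.023 -0.007] | shift in final frame [ 0.074  0.059 -0.016]
```

>>> {"name": "apply_moves", "arguments": {"targets": [[0.07,0.05,0,0,0,0],[0,0,0,0,0,0]]}}

```text
clock: 25.3
eef_pos: [484.1, -247.9, 9.6]
tool_rot: [-1.569, -0.001, -1.63]
force: [-0.1, -0.7, 0.3]
width: 84.9
```

>>> {"name": "apply_moves", "arguments": {"targets": [[0,0,0,0,0,0],[0,0,0,0,0,0],[0,0,0,0,0,0],[0,0,0,0,0,0],[0,0,0,0,0,0],[0,0,0,0,0,0]], "jaw": -1}}

```text
clock: 26.05
eef_pos: [483.6, -247.4, 9.3]
tool_rot: [-1.57, -0.001, -1.629]
force: [-0.7, 0.6, 4.9]
width: 48.1
```

>>> {"name": "apply_moves", "arguments": {"targets": [[-0.1,0,0,0,0,0],[-0.15,0,0,0,0,0],[-0.15,0,0,0,0,0],[-0.15,0,0,0,0,0],[-0.15,0,0,0,0,0],[-0.15,0,0,0,0,0],[-0.15,0,0,0,0,0],[-0.15,0,0,0,0,0],[-0.15,0,0,0,0,0],[-0.15,0,0,0,0,0],[-0.15,0,0,0,0,0],[0,0,0,0,0,0]]}}

```text
clock: 27.55
eef_pos: [487.0, -186.2, 8.9]
tool_rot: [-1.571, -0.004, -1.631]
force: [-0.4, -5.3, 0.9]
width: 47.9
```

>>> {"name": "apply_moves", "arguments": {"targets": [[-0.15,0,0,0,0,0],[-0.15,0,0,0,0,0],[-0.15,0,0,0,0,0],[-0.15,0,0,0,0,0],[-0.15,0,0,0,0,0],[-0.15,0,0,0,0,0],[-0.15,0,0,0,0,0],[-0.15,0,0,0,0,0],[-0.15,0,0,0,0,0],[-0.15,0,0,0,0,0],[0,0,0,0,0,0],[0,0,0,0,0,0]]}}

```text
clock: 29.05
eef_pos: [490.8, -123.8, 8.8]
tool_rot: [-1.571, -0.0, -1.629]
force: [0.8, -0.2, -2.5]
width: 47.8
```

```bash
python3 - <<'E'
from h import *
go([483,-245.5,8],-93.4)
t=get_image('top'); s=get_image('scene'); cv2.imwrite('pics/sc7.png',s[:,:,::-1])
im=np.hstack([cv2.resize(s[220:320,170:320],(450,300),interpolation=cv2.INTER_CUBIC),cv2.resize(t[180:250,395:510],(350,300),interpolation=cv2.INTER_CUBIC)])
cv2.imwrite('pics/w7.png',im[:,:,::-1])
E
```

```text
t 29.05 pos [ 490.8 -123.8    8.8] width 47.8 F [ 0.8 -0.2 -2.5] q [ 0.43  0.82 -0.36  2.06  0.74  0.39 -0.59]
shift [ 3.05   0.021 -0.017] turn [-0.002  0.006  0.003] | shift in final frame [ 3.05   0.02  -0.015]
```

View pics/w7.png

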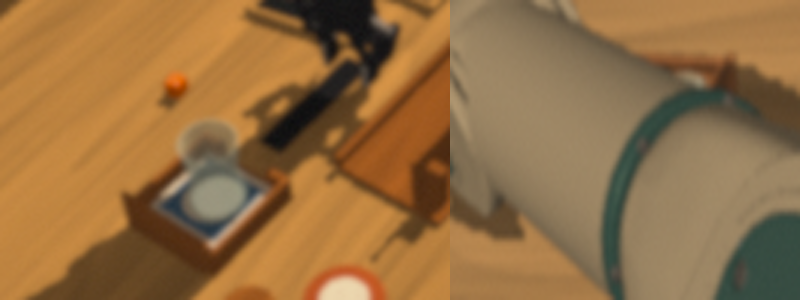

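>>> {"name": "apply_moves", "arguments": {"targets": [[0,0.08,0,0,0,0],[0,0.07,0,0,0,0],[0,0,0,0,0,0]]}}

```text
clock: 29.52
eef_pos: [491.0, -123.8, 3.7]
tool_rot: [-1.57, -0.001, -1.629]
force: [-1.9, 0.0, 9.9]
width: 47.6
```

>>> {"name": "apply_moves", "arguments": {"targets": [[0,0,0,0,0,0],[0,0,0,0,0,0],[0,0,0,0,0,0],[0,-0.5,0,0,0,0],[0,-1,0,0,0,0],[1,0,0,0,0,1],[0.5,0,0,0,0,1],[0,0,0,0,0,0.5],[0,0,0,0,0,0],[0,0,0,0,0,0]], "jaw": 1}}

```text
clock: 30.78
eef_pos: [487.6, -176.5, 59.8]
tool_rot: [-1.574, 0.329, -1.628]
force: [0.2, 0.1, -0.1]
width: 85.3
```

```bash
python3 - <<'E'
from h import *
go([487,-186.7,4],-93.4,-20)
E
```

```text
t 30.77 pos [ 487.6 -176.5   59.8] width 85.3 F [ 0.2  0.1 -0.1] q [ 0.97  0.92 -0.78  1.89  0.46  0.68 -0.05]
shift [0.692 1.238 0.003] turn [0.028 0.015 0.141] | shift in final frame [ 7.160e-01  1.224e+00 -1.000e-03]
```

>>> {"name": "apply_moves", "arguments": {"targets": [[0.36,0.41,0,0.03,0,0.14],[0.36,0.41,0,0,0,0],[0,0.4,0,0,0,0],[0,0,0,0,0,0]]}}

```text
clock: 31.28
eef_pos: [486.3, -186.5, 3.3]
tool_rot: [-1.572, 0.351, -1.628]
force: [0.4, 0.3, 0.5]
width: 85.3
```

>>> {"name": "apply_moves", "arguments": {"targets": [[0,0,0,0,0,0],[0,0,0,0,0,0],[0,0,0,0,0,0],[0,0,0,0,0,0],[0,0,0,0,0,0],[0,0,0,0,0,0]], "jaw": -1}}

```text
clock: 32.02
eef_pos: [487.4, -188.8, 5.2]
tool_rot: [-1.569, 0.349, -1.63]
force: [-0.9, -0.7, 5.5]
width: 48.0
```

>>> {"name": "apply_moves", "arguments": {"targets": [[-0.17,-0.47,0,0,0,0],[-0.34,-0.94,0,0,0,0],[-0.34,-0.94,0,0,0,0],[-0.34,-0.94,0,0,0,0],[0,0,0,0,0,0],[0,0,0,0,0,0]]}}

```text
clock: 32.78
eef_pos: [486.1, -189.3, 144.0]
tool_rot: [-1.571, 0.348, -1.63]
force: [0.2, -0.4, -1.6]
width: 47.5
```

```bash
cat >> h.py <<'E'
def slot(yp,tilt=20,up=0,off=0):
    "TCP target for slate centre (TCP on slate underside centre) in stand; up: height above seat"
    a=np.radians(-3.4); x=22+off; z=66+up
    return [631+x*np.cos(a)-yp*np.sin(a), -18+x*np.sin(a)+yp*np.cos(a), z]
E
python3 - <<'E'
from h import *
print(slot(-180)); go(slot(-180,up=90),-3.4,20)
E
```

```text
[np.float64(642.2861289706498), np.float64(-198.98790924494892), 66]
t 32.77 pos [ 486.1 -189.3  144. ] width 47.5 F [ 0.2 -0.4 -1.6] q [ 1.06  0.82 -0.89  1.83  0.36  0.86  0.01]
shift [-0.093 -0.285  3.913] turn [ 3.000e-03 -1.144e+01 -3.906e+00] | shift in final frame [ 3.779  1.055 -0.01 ]
```

>>> {"name": "apply_moves", "arguments": {"targets": [[0,0,0,0,-0.953,-0.325],[0,0,0,0,-0.953,-0.325],[0,0,0,0,-0.953,-0.325],[0,0,0,0,-0.953,-0.325],[0,0,0,0,-0.953,-0.325],[0,0,0,0,-0.953,-0.325],[0,0,0,0,-0.953,-0.325],[0,0,0,0,-0.953,-0.325],[0,0,0,0,-0.953,-0.325],[0,0,0,0,-0.953,-0.325],[0,0,0,0,-0.953,-0.325],[0,0,0,0,-0.953,-0.325]]}}

```text
clock: 34.28
eef_pos: [485.6, -188.5, 142.8]
tool_rot: [-1.569, -0.347, -0.056]
force: [0.8, -0.7, -1.3]
width: 47.4
```

```bash
python3 - <<'E'
from h import *
go(slot(-180,up=80,off=8),-3.4,20)
E
```

```text
t 34.27 pos [ 485.6 -188.5  142.8] width 47.4 F [ 0.8 -0.7 -1.3] q [ 1.01  0.65 -0.9   2.25  1.39  0.41  0.52]
shift [ 3.908  1.329 -0.045] turn [-0.017  0.022 -0.012] | shift in final frame [ 3.905  1.336 -0.03 ]
```

>>> {"name": "apply_moves", "arguments": {"targets": [[0.78,0.26,0,0,0,0],[0.78,0.26,0,0,0,0],[0.78,0.27,0,0,0,0],[0.78,0.27,0,0,0,0],[0.78,0.27,0,0,0,0],[0,0,0,0,0,0],[0,0,0,0,0,0]]}}

```text
clock: 35.15
eef_pos: [649.5, -198.5, 145.5]
tool_rot: [-1.569, -0.345, -0.06]
force: [-0.3, -0.2, -1.5]
width: 47.8
```

```bash
python3 - <<'E'
from h import *
go(slot(-180,up=6,off=1),-3.4,20)
w=get_image('wrist'); s=get_image('scene'); 
im=np.hstack([cv2.resize(w,(400,250)),cv2.resize(s[190:320,240:448],(400,250),interpolation=cv2.INTER_CUBIC)])
cv2.imwrite('pics/w8.png',im[:,:,::-1])
E
```

```text
t 35.15 pos [ 649.5 -198.5  145.5] width 47.8 F [-0.3 -0.2 -1.5] q [ 0.86  0.83 -0.95  1.84  1.14  0.65  0.82]
shift [-0.768  1.677 -0.027] turn [-0.012 -0.005 -0.028] | shift in final frame [-0.774  1.674 -0.023]
```

View pics/w8.png

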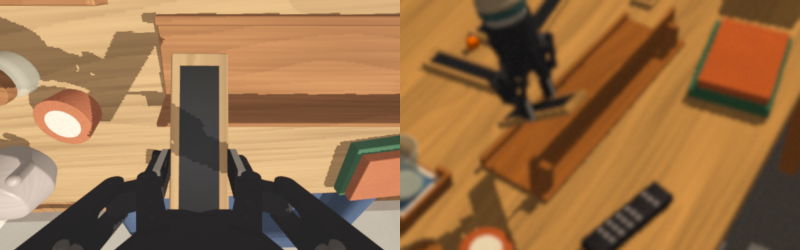

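>>> {"name": "apply_moves", "arguments": {"targets": [[-0.22,0.52,0,0,0,0],[-0.22,0.52,0,0,0,0],[-0.22,0.51,0,0,0,0],[0,0,0,0,0,0],[0,0,0,0,0,0]]}}

```text
clock: 35.88
eef_pos: [647.8, -198.5, 80.8]
tool_rot: [-1.569, -0.349, -0.06]
force: [0.1, -0.1, -1.1]
width: 47.9
```

>>> {"name": "apply_moves", "arguments": {"targets": [[-0.021,0.059,0,0,0,0],[-0.021,0.059,0,0,0,0],[0,0,0,0,0,0]]}}

```text
clock: 36.25
eef_pos: [648.6, -198.6, 78.7]
tool_rot: [-1.572, -0.353, -0.059]
force: [-10.9, -0.9, 19.1]
width: 47.4
```

>>> {"name": "apply_moves", "arguments": {"targets": [[-0.013,-0.035,0,0,0,0],[-0.07,0.025,0,0,0,0],[-0.07,0.025,0,0,0,0],[-0.07,0.025,0,0,0,0],[0,0,0,0,0,0]]}}

```text
clock: 36.88
eef_pos: [641.8, -197.9, 73.0]
tool_rot: [-1.57, -0.354, -0.059]
force: [-1.7, 0.4, 6.9]
width: 47.6
```

>>> {"name": "apply_moves", "arguments": {"targets": [[0,0,0,0,0,0],[0,0,0,0,0,0],[0,0,0,0,0,0],[0,0,0,0,0,0],[0,-0.5,0,0,0,0],[0,-1,0,0,0,0],[0,-1,0,0,0,0],[0,-1,0,0,0,0],[0,0,0,0,0,0]], "jaw": 0.6}}

```text
clock: 38.0
eef_pos: [593.0, -195.5, 204.9]
tool_rot: [-1.571, -0.353, -0.06]
force: [-0.1, 0.3, -0.5]
width: 68.3
```

```bash
python3 - <<'E'
from h import *
go([401.5,-66.5,60],5.6,-20)
t=get_image('top')[:,:,::-1]; c=calibration('top')
w=get_image('wrist'); s=get_image('scene'); 
im=np.hstack([cv2.resize(w,(400,250)),cv2.resize(s[190:320,240:448],(400,250),interpolation=cv2.INTER_CUBIC)])
im=np.vstack([im,np.hstack([cv2.resize(t[120:290,170:442,::-1],(400,250),interpolation=cv2.INTER_CUBIC),np.zeros((250,400,3),np.uint8)])])
cv2.imwrite('pics/w9.png',im[:,:,::-1])
print('l1',darks(t,c,(290,205,345,280),12),'l2',darks(t,c,(340,205,390,280),12))
E
```

```text
t 38.0 pos [ 593.  -195.5  204.9] width 68.3 F [-0.1  0.3 -0.5] q [ 0.98  0.7  -1.04  1.94  1.02  0.65  0.89]
shift [-5.918  1.679  2.932] turn [ 3.000e-03 -1.153e+00  5.019e+00] | shift in final frame [-2.943  4.926  3.677]
l1 [(array([440. , 119.1]), array([25.7, 42.3]), np.float32(97.9)), (array([426.7,  44.6]), array([ 24.8, 147.3]), np.float32(179.9))] l2 [(array([401.6, -66.4]), array([ 25.6, 148. ]), np.float32(5.6))]
```

View pics/w9.png

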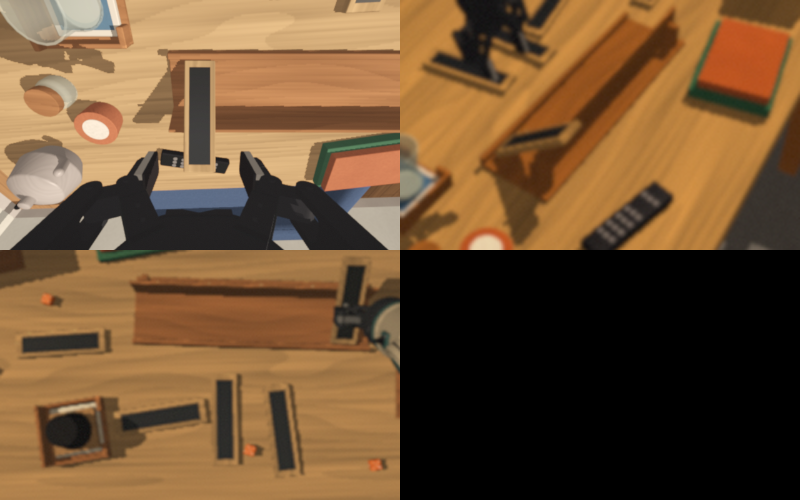

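>>> {"name": "apply_moves", "arguments": {"targets": [[0,0,0,0,-0.19,0.84],[0,0,0,0,-0.19,0.84],[0,0,0,0,-0.19,0.84],[0,0,0,0,-0.19,0.84],[0,0,0,0,-0.19,0.84],[0,0,0,0,-0.2,0.82],[-0.98,0,0.92,0,0,0],[-0.98,0,0.92,0,0,0],[-0.98,0.4,0.92,0,0,0],[0,1,0.92,0,0,0],[0,1,0,0,0,0],[0,1,0,0,0,0]], "jaw": 1}}

```text
clock: 39.65
eef_pos: [420.4, -63.6, 113.3]
tool_rot: [-1.568, 0.354, 0.1]
force: [0.5, -0.8, -0.9]
width: 85.5
```

```bash
python3 - <<'E'
from h import *
go([402,-66.4,4],5.6,-20)
E
```

```text
t 39.65 pos [420.4 -63.6 113.3] width 85.5 F [ 0.5 -0.8 -0.9] q [ 0.64  0.89 -0.99  1.92  0.71  1.18  0.95]
shift [ 0.514  2.724 -0.029] turn [-0.012  0.013 -0.038] | shift in final frame [ 0.499  2.727 -0.024]
```

>>> {"name": "apply_moves", "arguments": {"targets": [[0,1,0,0,0,0],[0.15,0.7,-0.02,0,0,0],[0.2,0.6,0,0,0,0],[0.15,0.42,0,0,0,0],[0,0,0,0,0,0],[0,0,0,0,0,0]]}}

```text
clock: 40.4
eef_pos: [402.7, -66.0, 6.8]
tool_rot: [-1.568, 0.353, 0.099]
force: [0.2, -0.5, -0.5]
width: 85.6
```

>>> {"name": "apply_moves", "arguments": {"targets": [[0,0,0,0,0,0],[0,0,0,0,0,0],[0,0,0,0,0,0],[0,0,0,0,0,0],[0,0,0,0,0,0],[0,0,0,0,0,0]], "jaw": -1}}

```text
clock: 41.15
eef_pos: [403.0, -66.3, 7.6]
tool_rot: [-1.569, 0.352, 0.098]
force: [1.1, -0.9, 8.0]
width: 46.8
```

>>> {"name": "apply_moves", "arguments": {"targets": [[-0.17,-0.47,0,0,0,0],[-0.34,-0.94,0,0,0,0],[-0.34,-0.94,0,0,0,0],[-0.34,-0.94,0,0,0,0],[0,0,0,0,0,0],[0,0,0,0,0,0]]}}

```text
clock: 41.9
eef_pos: [402.9, -67.0, 146.4]
tool_rot: [-1.569, 0.353, 0.098]
force: [0.0, -1.0, -1.3]
width: 46.5
```

```bash
python3 - <<'E'
from h import *
go(slot(-90,up=70,off=5),-3.4,20)
E
```

```text
t 41.9 pos [402.9 -67.  146.4] width 46.5 F [ 0.  -1.  -1.3] q [ 0.68  0.83 -1.03  1.94  0.66  1.2   0.97]
shift [ 5.823 -1.872 -1.664] turn [-0.008  1.146 -5.022] | shift in final frame [ 5.827  2.399 -0.689]
```

>>> {"name": "apply_moves", "arguments": {"targets": [[0,0,0,0,0.19,-0.84],[0,0,0,0,0.19,-0.84],[0,0,0,0,0.19,-0.84],[0,0,0,0,0.19,-0.84],[0,0,0,0,0.19,-0.84],[0,0,0,0,0.2,-0.82],[0.97,0.4,-0.115,0,0,0],[0.97,0.4,-0.115,0,0,0],[0.97,0.4,-0.115,0,0,0],[0.97,0.4,-0.115,0,0,0],[0.97,0.4,-0.115,0,0,0],[0.97,0.4,-0.115,0,0,0]]}}

```text
clock: 43.4
eef_pos: [657.5, -108.4, 115.1]
tool_rot: [-1.58, -0.272, -0.04]
force: [-0.0, 0.7, -1.5]
width: 46.7
```

>>> {"name": "apply_moves", "arguments": {"targets": [[0,0,0,0,0,0],[0,0,0,0,0,0]]}}

```text
clock: 43.65
eef_pos: [655.9, -107.6, 115.7]
tool_rot: [-1.58, -0.272, -0.04]
force: [-0.5, 0.1, -1.7]
width: 46.8
```

```bash
cat >> h.py <<'E'
def seat(yp,d,back=6,lift=4):
    "TCP target: slate underside d below TCP (along normal), 'back' mm up-slope of seat, 'lift' mm off the board along normal"
    s40,c40=np.sin(np.radians(40)),np.cos(np.radians(40))
    o=back*c40-(d+lift)*s40; u=back*s40+(d+lift)*c40
    return slot(yp,up=u,off=o)
E
python3 - <<'E'
from h import *
go(seat(-90,7.6),-3.4,20)
E
```

```text
t 43.65 pos [ 655.9 -107.6  115.7] width 46.8 F [-0.5  0.1 -1.7] q [ 0.73  0.92 -1.04  1.84  1.24  0.82  0.62]
shift [-0.515  0.816 -0.037] turn [ 0.026  0.135 -0.55 ] | shift in final frame [-0.576  0.774 -0.05 ]
```

>>> {"name": "apply_moves", "arguments": {"targets": [[0,0,0,0.03,0.13,-0.55],[-0.29,0.38,-0.05,0,0,0],[-0.29,0.39,0,0,0,0],[0,0,0,0,0,0],[0,0,0,0,0,0]]}}

```text
clock: 44.28
eef_pos: [646.5, -109.1, 81.1]
tool_rot: [-1.571, -0.353, -0.059]
force: [-0.0, -0.3, -1.2]
width: 46.7
```

```bash
python3 - <<'E'
from h import *
go(seat(-90,7.6,2,1),-3.4,20)
E
```

```text
t 44.27 pos [ 646.5 -109.1   81.1] width 46.7 F [-0.  -0.3 -1.2] q [ 0.72  0.93 -0.95  1.96  1.49  0.68  0.36]
shift [-0.13   0.146  0.002] turn [-0.003  0.005  0.029] | shift in final frame [-0.129  0.146  0.002]
```

>>> {"name": "apply_moves", "arguments": {"targets": [[-0.065,0.07,0,0,0,0],[-0.065,0.07,0,0,0,0],[0,0,0,0,0,0]]}}

```text
clock: 44.65
eef_pos: [643.9, -109.3, 73.9]
tool_rot: [-1.571, -0.354, -0.059]
force: [-1.7, 0.1, 2.6]
width: 46.5
```

>>> {"name": "apply_moves", "arguments": {"targets": [[0,0,0,0,0,0],[0,0,0,0,0,0],[0,0,0,0,0,0],[0,0,0,0,0,0],[0,-0.5,0,0,0,0],[0,-1,0,0,0,0],[0,-1,0,0,0,0],[0,-1,0,0,0,0],[0,0,0,0,0,0]], "jaw": 0.6}}

```text
clock: 45.78
eef_pos: [596.2, -106.2, 207.8]
tool_rot: [-1.572, -0.357, -0.059]
force: [0.5, 1.0, 0.1]
width: 68.4
```

```bash
python3 - <<'E'
from h import *
t=get_image('top')[:,:,::-1]; c=calibration('top'); cv2.imwrite('pics/t10.png',t); cv2.imwrite('pics/w10.png',get_image('wrist')[:,:,::-1])
print('l1',darks(t,c,(290,205,345,280),12)); print('l3',darks(t,c,(160,160,255,205),12)); print('sl',darks(t,c,(245,215,318,260),12))
go([426.7,44.6,60],-0.6,-20)
E
```

```text
l1 [(array([440. , 119.1]), array([25.7, 42.3]), np.float32(97.9)), (array([426.7,  44.6]), array([ 24.8, 147.3]), np.float32(179.9))]
l3 [(array([587.1, 370.4]), array([ 25.4, 146.2]), np.float32(92.3))]
sl [(array([432.9, 172.8]), array([ 28. , 150.4]), np.float32(98.5))]
t 45.88 pos [ 595.2 -107.   204.8] width 68.2 F [ 0.6 -1.2  0.1] q [ 0.86  0.71 -1.13  2.    1.16  0.74  0.59]
shift [-5.408  1.862  3.535] turn [ 0.007 -0.361  5.026] | shift in final frame [-2.757  4.855  3.745]
```

>>> {"name": "apply_moves", "arguments": {"targets": [[0,0,0,0,-0.06,0.84],[0,0,0,0,-0.06,0.84],[0,0,0,0,-0.06,0.84],[0,0,0,0,-0.06,0.84],[0,0,0,0,-0.06,0.84],[0,0,0,0,-0.06,0.83],[-0.92,0,0.94,0,0,0],[-0.92,0,0.94,0,0,0],[-0.92,0.4,0.94,0,0,0],[0,1,0.93,0,0,0],[0,1,0,0,0,0],[0,1,0,0,0,0]], "jaw": 1}}

```text
clock: 47.38
eef_pos: [445.6, 45.2, 112.4]
tool_rot: [-1.572, 0.351, -0.009]
force: [0.8, -0.6, -0.9]
width: 85.2
```

```bash
python3 - <<'E'
from h import *
go([427.5,44.6,4],-0.6,-20)
E
```

```text
t 47.38 pos [445.6  45.2 112.4] width 85.2 F [ 0.8 -0.6 -0.9] q [ 0.48  0.95 -1.05  1.85  0.68  1.19  0.68]
shift [ 0.508  2.701 -0.016] turn [ 0.011  0.01  -0.015] | shift in final frame [ 0.502  2.702 -0.019]
```

```bash
python3 - <<'E'
from h import *
go([433,173,60],-81.7,-20)
E
```

```text
t 47.38 pos [445.6  45.2 112.4] width 85.2 F [ 0.8 -0.6 -0.9] q [ 0.48  0.95 -1.05  1.85  0.68  1.19  0.68]
shift [0.128 1.346 3.194] turn [ 3.487e+00  9.533e+00 -7.000e-03] | shift in final frame [-2.566  2.329  0.149]
```

>>> {"name": "apply_moves", "arguments": {"targets": [[0,0,0,0.317,0.867,0],[0,0,0,0.317,0.867,0],[0,0,0,0.317,0.867,0],[0,0,0,0.317,0.867,0],[0,0,0,0.317,0.867,0],[0,0,0,0.317,0.867,0],[0,0,0,0.317,0.867,0],[0,0,0,0.317,0.867,0],[0,0,0,0.317,0.867,0],[0,0,0,0.317,0.867,0],[0,0,0,0.317,0.867,0],[0,0,0,0,0,0]]}}

```text
clock: 48.88
eef_pos: [445.1, 44.6, 113.9]
tool_rot: [-1.573, 0.35, -1.427]
force: [0.9, -0.5, -0.5]
width: 85.5
```

```bash
python3 - <<'E'
from h import *
go([433,173,60],-81.7,-20)
E
```

```text
t 48.88 pos [445.1  44.6 113.9] width 85.5 F [ 0.9 -0.5 -0.5] q [ 0.64  0.74 -0.82  2.12  0.35  0.53 -0.2 ]
shift [-2.565  2.368  0.166] turn [ 0.012 -0.006 -0.004] | shift in final frame [-2.566  2.367  0.164]
```

>>> {"name": "apply_moves", "arguments": {"targets": [[-0.64,0,0.04,0,0,0],[-0.64,0.3,0.04,0,0,0],[-0.64,0.6,0.04,0,0,0],[-0.64,0.6,0.04,0,0,0],[0,0.6,0,0,0,0],[0,0.27,0,0,0,0],[0,0,0,0,0,0]]}}

```text
clock: 49.75
eef_pos: [434.1, 173.4, 60.2]
tool_rot: [-1.572, 0.35, -1.427]
force: [0.4, 0.7, -0.3]
width: 85.2
```

```bash
python3 - <<'E'
from h import *
go([433,173,5],-81.7,-20)
E
```

```text
t 49.75 pos [434.1 173.4  60.2] width 85.2 F [ 0.4  0.7 -0.3] q [ 0.25  0.8  -0.65  2.18  0.39  0.26 -0.46]
shift [ 0.48   1.293 -0.027] turn [ 0.006 -0.005 -0.009] | shift in final frame [ 0.478  1.294 -0.029]
```

>>> {"name": "apply_moves", "arguments": {"targets": [[0.06,0.162,0,0,0,0],[0.06,0.162,0,0,0,0],[0.06,0.162,0,0,0,0],[0.06,0.162,0,0,0,0],[0.06,0.162,0,0,0,0],[0.06,0.162,0,0,0,0],[0.06,0.162,0,0,0,0],[0.06,0.162,0,0,0,0],[0,0,0,0,0,0]]}}

```text
clock: 50.88
eef_pos: [434.9, 172.4, 5.5]
tool_rot: [-1.57, 0.35, -1.429]
force: [0.5, -0.6, -0.5]
width: 84.9
```

```bash
python3 - <<'E'
from h import *
go([433,173,5],-81.7,-20)
E
```

```text
t 50.88 pos [434.9 172.4   5.5] width 84.9 F [ 0.5 -0.6 -0.5] q [ 0.28  0.94 -0.7   2.19  1.01  0.24 -1.03]
shift [-0.016  0.019 -0.045] turn [-0.012 -0.018 -0.008] | shift in final frame [-0.016  0.019 -0.045]
```

Reached. Grip and lift.

>>> {"name": "apply_moves", "arguments": {"targets": [[0,0,0,0,0,0],[0,0,0,0,0,0],[0,0,0,0,0,0],[0,0,0,0,0,0],[0,0,0,0,0,0],[0,0,0,0,0,0]], "jaw": -1}}

```text
clock: 51.62
eef_pos: [434.7, 172.8, 6.5]
tool_rot: [-1.569, 0.349, -1.427]
force: [-1.5, -4.0, 10.1]
width: 47.5
```

>>> {"name": "apply_moves", "arguments": {"targets": [[-0.08,-0.23,0,0,0,0],[-0.17,-0.47,0,0,0,0],[-0.2,-0.6,0,0,0,0],[-0.34,-0.94,0,0,0,0],[-0.34,-0.94,0,0,0,0],[0,0,0,0,0,0],[0,0,0,0,0,0]]}}

```text
clock: 52.5
eef_pos: [434.2, 171.2, 140.2]
tool_rot: [-1.571, 0.349, -1.428]
force: [0.5, -0.3, -1.7]
width: 47.0
```

```bash
python3 - <<'E'
from h import *
go(slot(90,up=75,off=5),-3.4,20)
E
```

```text
t 52.5 pos [434.2 171.2 140.2] width 47.0 F [ 0.5 -0.3 -1.7] q [ 0.52  0.81 -1.12  2.14  0.7   0.59 -0.85]
shift [ 3.106 -1.153  5.309] turn [-0.    -9.976 -4.184] | shift in final frame [ 5.519  1.987 -2.179]
```

>>> {"name": "apply_moves", "arguments": {"targets": [[0,0,1,0,0,0],[0,0,1,0,0,0],[0,0,0,0,-0.9,-0.38],[0,0,0,0,-0.9,-0.38],[0,0,0,0,-0.9,-0.38],[0,0,0,0,-0.9,-0.38],[0,0,0,0,-0.9,-0.38],[0,0,0,0,-0.9,-0.38],[0,0,0,0,-0.9,-0.38],[0,0,0,0,-0.9,-0.38],[0,0,0,0,-0.9,-0.38],[0,0,0,0,-0.9,-0.38]]}}

```text
clock: 54.0
eef_pos: [512.8, 183.2, 139.3]
tool_rot: [-1.529, -0.291, -0.196]
force: [-0.2, -0.5, -1.2]
width: 47.7
```

```bash
python3 - <<'E'
from h import *
go(slot(90,up=75,off=5),-3.4,20)
E
```

```text
t 54.0 pos [512.8 183.2 139.3] width 47.7 F [-0.2 -0.5 -1.2] q [ 0.19  0.76 -1.06  2.14  1.34  0.86 -0.36]
shift [ 4.072  1.093 -2.084] turn [ 0.012 -0.937 -0.393] | shift in final frame [ 3.7    1.302 -2.596]
```

>>> {"name": "apply_moves", "arguments": {"targets": [[0,0,0,0,-0.47,-0.2],[0,0,0,0,-0.47,-0.2],[0.74,0.26,-0.52,0,0,0],[0.74,0.26,-0.52,0,0,0],[0.74,0.26,-0.52,0,0,0],[0.74,0.26,-0.52,0,0,0],[0.74,0.26,-0.52,0,0,0],[0,0,0,0,0,0],[0,0,0,0,0,0]]}}

```text
clock: 55.12
eef_pos: [662.2, 70.2, 141.2]
tool_rot: [-1.57, -0.348, -0.063]
force: [-0.5, -0.1, -0.8]
width: 47.2
```

```bash
python3 - <<'E'
from h import *
go(seat(90,6.5),-3.4,20)
E
```

```text
t 55.12 pos [662.2  70.2 141.2] width 47.2 F [-0.5 -0.1 -0.8] q [ 0.41  0.85 -1.01  1.89  1.33  0.83  0.2 ]
shift [-6.830e-01  1.437e+00  1.000e-03] turn [ 0.002 -0.026 -0.008] | shift in final frame [-0.685  1.436  0.003]
```

>>> {"name": "apply_moves", "arguments": {"targets": [[-0.23,0.48,0,0,0,0],[-0.23,0.48,0,0,0,0],[-0.225,0.48,0,0,0,0],[0,0,0,0,0,0],[0,0,0,0,0,0]]}}

```text
clock: 55.75
eef_pos: [657.7, 71.1, 79.9]
tool_rot: [-1.569, -0.351, -0.063]
force: [-0.3, 0.0, -0.5]
width: 47.1
```

```bash
python3 - <<'E'
from h import *
go(seat(90,6.5,2,1),-3.4,20)
E
```

```text
t 55.75 pos [657.7  71.1  79.9] width 47.1 F [-0.3  0.  -0.5] q [ 0.37  0.93 -0.94  1.94  1.5   0.78  0.04]
shift [-0.12   0.138 -0.015] turn [-0.002 -0.024  0.016] | shift in final frame [-0.12   0.138 -0.014]
```

>>> {"name": "apply_moves", "arguments": {"targets": [[-0.06,0.07,-0.01,0,0,0],[-0.06,0.07,0,0,0,0],[0,0,0,0,0,0]]}}

```text
clock: 56.12
eef_pos: [655.2, 69.7, 72.6]
tool_rot: [-1.57, -0.351, -0.064]
force: [-2.0, 0.3, 1.3]
width: 47.2
```

>>> {"name": "apply_moves", "arguments": {"targets": [[0,0,0,0,0,0],[0,0,0,0,0,0],[0,0,0,0,0,0],[0,0,0,0,0,0],[0,-0.5,0,0,0,0],[0,-1,0,0,0,0],[0,-1,0,0,0,0],[0,-1,0,0,0,0],[0,0,0,0,0,0]], "jaw": 0.6}}

```text
clock: 57.25
eef_pos: [607.9, 73.7, 206.9]
tool_rot: [-1.569, -0.356, -0.064]
force: [0.2, -0.7, -0.9]
width: 68.5
```

```bash
python3 - <<'E'
from h import *
t=get_image('top')[:,:,::-1]; c=calibration('top'); cv2.imwrite('pics/t11.png',t); cv2.imwrite('pics/w11.png',get_image('wrist')[:,:,::-1])
print('l1',darks(t,c,(290,205,345,280),12)); print('l3',darks(t,c,(160,160,255,205),12))
go([427.5,44.6,60],-0.6,-20)
E
```

```text
l1 [(array([387.5,  43.8]), array([23. , 68.5]), np.float32(178.5))]
l3 [(array([587. , 370.4]), array([ 25.4, 146.1]), np.float32(92.3))]
t 57.35 pos [607.2  72.1 203.8] width 68.1 F [ 0.2 -1.1 -0.3] q [ 0.47  0.71 -1.09  1.98  1.21  0.83  0.21]
shift [-5.405  1.847 -0.978] turn [ 1.000e-03 -3.970e-01  5.015e+00] | shift in final frame [-2.986  4.912 -0.736]
```

>>> {"name": "apply_moves", "arguments": {"targets": [[0,0,0,0,-0.065,0.84],[0,0,0,0,-0.065,0.84],[0,0,0,0,-0.065,0.84],[0,0,0,0,-0.065,0.84],[0,0,0,0,-0.065,0.84],[0,0,0,0,-0.065,0.82],[-1,0,-0.25,0,0,0],[-1,0,-0.25,0,0,0],[-1,0.4,-0.24,0,0,0],[0,1,0,0,0,0],[0,1,0,0,0,0],[0,1,0,0,0,0]], "jaw": 1}}

```text
clock: 58.85
eef_pos: [446.6, 44.2, 114.7]
tool_rot: [-1.571, 0.352, -0.012]
force: [0.4, -0.7, 0.5]
width: 85.3
```

```bash
python3 - <<'E'
from h import *
go([427.5,44.6,5],-0.6,-20)
t=get_image('top')[:,:,::-1]; c=calibration('top')
print('l1',darks(t,c,(290,205,345,280),12))
E
```

```text
t 58.85 pos [446.6  44.2 114.7] width 85.3 F [ 0.4 -0.7  0.5] q [ 0.49  0.96 -1.09  1.85  0.7   1.22  0.66]
shift [0.497 2.738 0.005] turn [-0.002 -0.007 -0.021] | shift in final frame [0.489 2.74  0.005]
l1 [(array([432.9,  55.7]), array([148.3, 158.5]), np.float32(178.4))]
```

>>> {"name": "apply_moves", "arguments": {"targets": [[0,1,0,0,0,0],[0.15,0.7,0,0,0,0],[0.17,0.6,0,0,0,0],[0.17,0.43,0,0,0,0],[0,0,0,0,0,0],[0,0,0,0,0,0]]}}

```text
clock: 59.65
eef_pos: [428.9, 45.5, 8.4]
tool_rot: [-1.57, 0.349, -0.011]
force: [-0.3, -0.1, 1.5]
width: 85.7
```

>>> {"name": "apply_moves", "arguments": {"targets": [[0,0,0,0,0,0],[0,0,0,0,0,0],[0,0,0,0,0,0],[0,0,0,0,0,0],[0,0,0,0,0,0],[0,0,0,0,0,0]], "jaw": -1}}

```text
clock: 60.4
eef_pos: [429.1, 45.0, 9.1]
tool_rot: [-1.571, 0.349, -0.011]
force: [0.8, -1.5, 8.8]
width: 45.6
```

>>> {"name": "apply_moves", "arguments": {"targets": [[-0.17,-0.47,0,0,0,0],[-0.34,-0.94,0,0,0,0],[-0.34,-0.94,0,0,0,0],[-0.34,-0.94,0,0,0,0],[0.94,-0.34,0,0,0,0],[0,0,0,0,0,0]]}}

```text
clock: 61.15
eef_pos: [471.4, 44.8, 148.9]
tool_rot: [-1.569, 0.346, -0.013]
force: [-1.0, 0.7, -2.0]
width: 45.2
```

```bash
python3 - <<'E'
from h import *
go(slot(0,up=75,off=5),-3.4,20)
E
```

```text
t 61.15 pos [471.4  44.8 148.9] width 45.2 F [-1.   0.7 -2. ] q [ 0.49  0.94 -1.11  1.76  0.66  1.3   0.71]
shift [ 4.474 -1.408 -1.548] turn [-0.012  0.335 -4.979] | shift in final frame [ 4.398  1.81  -1.331]
```

>>> {"name": "apply_moves", "arguments": {"targets": [[0,0,0,0,0.048,-0.71],[0,0,0,0,0.048,-0.71],[0,0,0,0,0.048,-0.71],[0,0,0,0,0.048,-0.71],[0,0,0,0,0.048,-0.71],[0,0,0,0,0.048,-0.71],[0,0,0,0,0.048,-0.71],[0.88,0.36,-0.27,0,0,0],[0.88,0.36,-0.27,0,0,0],[0.88,0.36,-0.27,0,0,0],[0.88,0.36,-0.27,0,0,0],[0.88,0.36,-0.26,0,0,0]]}}

```text
clock: 62.65
eef_pos: [655.4, -20.7, 137.5]
tool_rot: [-1.573, -0.333, -0.057]
force: [0.6, -0.9, -1.8]
width: 45.2
```

```bash
python3 - <<'E'
from h import *
go(seat(0,9.1),-3.4,20)
cv2.imwrite('pics/w12.png',get_image('wrist')[:,:,::-1])
E
```

```text
t 62.65 pos [655.4 -20.7 137.5] width 45.2 F [ 0.6 -0.9 -1.8] q [ 0.51  0.79 -0.87  1.91  1.23  0.67  0.41]
shift [-0.621  1.308  0.035] turn [ 0.008  0.018 -0.116] | shift in final frame [-0.642  1.298  0.032]
```

View pics/w12.png

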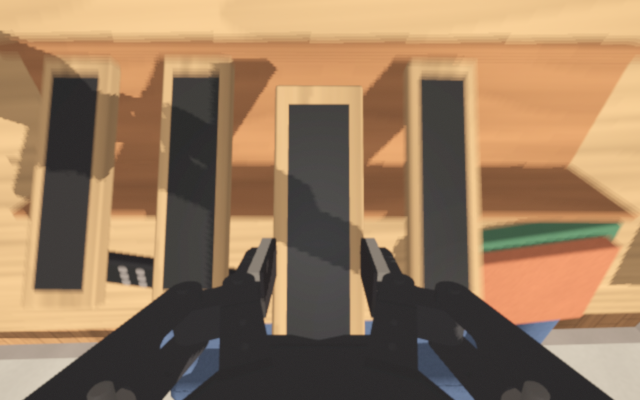

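>>> {"name": "apply_moves", "arguments": {"targets": [[0,0,0,0,0,-0.11],[-0.21,0.43,0.03,0,0,0],[-0.21,0.43,0,0,0,0],[-0.21,0.43,0,0,0,0],[0,0,0,0,0,0],[0,0,0,0,0,0]]}}

```text
clock: 63.45
eef_pos: [648.8, -18.4, 80.8]
tool_rot: [-1.573, -0.349, -0.056]
force: [0.9, 0.0, -0.6]
width: 45.3
```

```bash
python3 - <<'E'
from h import *
go(seat(0,9.1,2,1),-3.4,20)
E
```

```text
t 63.45 pos [648.8 -18.4  80.8] width 45.3 F [ 0.9  0.  -0.6] q [ 0.45  0.85 -0.77  1.98  1.46  0.58  0.18]
shift [-0.067  0.129 -0.016] turn [0.005 0.025 0.003] | shift in final frame [-0.067  0.129 -0.017]
```

>>> {"name": "apply_moves", "arguments": {"targets": [[-0.035,0.065,-0.015,0,0,0],[-0.035,0.065,0,0,0,0],[0,0,0,0,0,0]]}}

```text
clock: 63.82
eef_pos: [650.9, -18.8, 77.5]
tool_rot: [-1.573, -0.356, -0.056]
force: [-2.4, -0.2, 16.2]
width: 45.0
```

>>> {"name": "apply_moves", "arguments": {"targets": [[0,0,0,0,0,0],[0,0,0,0,0,0],[0,0,0,0,0,0],[0,0,0,0,0,0],[0,-0.5,0,0,0,0],[0,-1,0,0,0,0],[0,-1,0,0,0,0],[0,-1,0,0,0,0],[0,0,0,0,0,0]], "jaw": 0.55}}

```text
clock: 64.95
eef_pos: [601.9, -16.1, 208.8]
tool_rot: [-1.573, -0.355, -0.056]
force: [-0.5, -0.1, 0.2]
width: 66.1
```

```bash
python3 - <<'E'
from h import *
t=get_image('top')[:,:,::-1]; c=calibration('top')
print('l3',darks(t,c,(150,150,262,215),12))
go([587,370.4,100],-87.8,-20)
E
```

```text
l3 [(array([587.1, 370.4]), array([ 25.3, 146.2]), np.float32(92.1))]
t 65.0 pos [601.4 -16.8 207.1] width 66.1 F [ 0.4  0.5 -0.5] q [ 0.59  0.62 -0.96  2.01  1.09  0.66  0.46]
shift [-1.778  2.175  9.65 ] turn [-3.0000e-03  1.0747e+01  4.0770e+00] | shift in final frame [-8.187  5.83   0.011]
```

>>> {"name": "apply_moves", "arguments": {"targets": [[0,0,0,0,0.895,0.34],[0,0,0,0,0.895,0.34],[0,0,0,0,0.895,0.34],[0,0,0,0,0.895,0.34],[0,0,0,0,0.895,0.34],[0,0,0,0,0.895,0.34],[0,0,0,0,0.895,0.34],[0,0,0,0,0.895,0.34],[0,0,0,0,0.895,0.34],[0,0,0,0,0.895,0.34],[0,0,0,0,0.895,0.34],[0,0,0,0,0.895,0.34]], "jaw": 1}}

```text
clock: 66.5
eef_pos: [600.7, -17.0, 204.0]
tool_rot: [-1.577, 0.352, -1.537]
force: [0.3, 0.4, -0.4]
width: 85.6
```

>>> {"name": "apply_moves", "arguments": {"targets": [[-1,0.2,0,0,0,0],[-1,0.3,0,0,0,0],[-1,0.4,0,0,0,0],[-1,0.4,0,0,0,0],[-1,0.4,0,0,0,0],[-1,0.4,0,0,0,0],[-1,0.5,0,0,0,0],[-1,1,0,0,0,0],[-0.2,1,0,0,0,0],[0,1,0,0,0,0],[0,0,0,0,0,0],[0,0,0,0,0,0]]}}

```text
clock: 68.0
eef_pos: [586.2, 367.6, 108.3]
tool_rot: [-1.573, 0.35, -1.532]
force: [0.1, -0.4, -0.1]
width: 86.0
```

```bash
python3 - <<'E'
from h import *
go([587.4,370.4,5],-87.8,-20)
E
```

```text
t 68.0 pos [586.2 367.6 108.3] width 86.0 F [ 0.1 -0.4 -0.1] q [-0.05  0.88 -0.69  1.65  0.35  0.6  -0.73]
shift [0.822 2.45  0.037] turn [ 0.013  0.    -0.007] | shift in final frame [0.82  2.451 0.033]
```

>>> {"name": "apply_moves", "arguments": {"targets": [[0.2,0.7,0.03,0,0,0],[0.2,0.7,0,0,0,0],[0.22,0.6,0,0,0,0],[0.2,0.46,0,0,0,0],[0,0,0,0,0,0],[0,0,0,0,0,0]]}}

```text
clock: 68.75
eef_pos: [587.5, 371.4, 5.9]
tool_rot: [-1.571, 0.351, -1.532]
force: [-0.5, 0.6, 0.3]
width: 85.8
```

>>> {"name": "apply_moves", "arguments": {"targets": [[0,0,0,0,0,0],[0,0,0,0,0,0],[0,0,0,0,0,0],[0,0,0,0,0,0],[0,0,0,0,0,0],[0,0,0,0,0,0]], "jaw": -1}}

```text
clock: 69.5
eef_pos: [587.1, 371.1, 5.9]
tool_rot: [-1.571, 0.351, -1.531]
force: [-1.2, -2.4, 6.0]
width: 47.5
```

>>> {"name": "apply_moves", "arguments": {"targets": [[-0.17,-0.47,0,0,0,0],[-0.34,-0.94,0,0,0,0],[-0.34,-0.94,0,0,0,0],[-0.34,-0.94,0,0,0,0],[0,0,0,0,0,0]]}}

```text
clock: 70.12
eef_pos: [588.7, 372.5, 149.7]
tool_rot: [-1.565, 0.354, -1.529]
force: [0.0, -0.5, -1.3]
width: 47.6
```

```bash
python3 - <<'E'
from h import *
go(slot(180,up=80,off=5),-3.4,20)
E
```

```text
t 70.12 pos [588.7 372.5 149.7] width 47.6 F [ 0.  -0.5 -1.3] q [-0.04  0.84 -0.72  1.62  0.33  0.67 -0.72]
shift [ 5.088 -1.772  1.785] turn [ -0.058 -10.722  -4.052] | shift in final frame [ 2.139  0.877 -5.183]
```

>>> {"name": "apply_moves", "arguments": {"targets": [[0,0,0,0,-0.893,-0.338],[0,0,0,0,-0.893,-0.338],[0,0,0,0,-0.893,-0.338],[0,0,0,0,-0.893,-0.338],[0,0,0,0,-0.893,-0.338],[0,0,0,0,-0.893,-0.338],[0,0,0,0,-0.893,-0.338],[0,0,0,0,-0.893,-0.338],[0,0,0,0,-0.893,-0.338],[0,0,0,0,-0.893,-0.338],[0,0,0,0,-0.893,-0.338],[0,0,0,0,-0.893,-0.338]]}}

```text
clock: 71.62
eef_pos: [586.0, 370.4, 143.8]
tool_rot: [-1.572, -0.348, -0.056]
force: [0.7, 0.2, -2.5]
width: 47.5
```

```bash
python3 - <<'E'
from h import *
go(slot(180,up=80,off=5),-3.4,20)
E
```

```text
t 71.62 pos [586.  370.4 143.8] width 47.5 F [ 0.7  0.2 -2.5] q [-0.34  0.77 -0.64  1.75  1.08  0.8  -0.08]
shift [ 2.231  0.759 -5.135] turn [ 0.002  0.026 -0.01 ] | shift in final frame [ 2.249  0.76  -5.127]
```

>>> {"name": "apply_moves", "arguments": {"targets": [[0.37,0.12,-0.85,0,0,0],[0.37,0.12,-0.85,0,0,0],[0.37,0.13,-0.86,0,0,0],[0.37,0.13,-0.86,0,0,0],[0.37,0.13,-0.85,0,0,0],[0.39,0.13,-0.85,0,0,0],[0,0,0,0,0,0],[0,0,0,0,0,0]]}}

```text
clock: 72.62
eef_pos: [668.1, 161.3, 145.9]
tool_rot: [-1.569, -0.346, -0.06]
force: [-0.5, 1.3, -2.1]
width: 47.2
```

```bash
python3 - <<'E'
from h import *
go(seat(180,5.9),-3.4,20)
E
```

```text
t 72.62 pos [668.1 161.3 145.9] width 47.2 F [-0.5  1.3 -2.1] q [ 0.06  0.74 -0.65  1.82  1.09  0.65  0.24]
shift [-0.727  1.557 -0.032] turn [-0.01  -0.006 -0.019] | shift in final frame [-0.731  1.556 -0.029]
```

>>> {"name": "apply_moves", "arguments": {"targets": [[-0.25,0.52,-0.03,0,0,0],[-0.24,0.52,0,0,0,0],[-0.24,0.52,0,0,0,0],[0,0,0,0,0,0],[0,0,0,0,0,0]]}}

```text
clock: 73.25
eef_pos: [662.8, 161.4, 78.5]
tool_rot: [-1.569, -0.348, -0.059]
force: [-0.5, -0.1, -1.5]
width: 47.4
```

```bash
python3 - <<'E'
from h import *
go(seat(180,5.9,2,1),-3.4,20)
E
```

```text
t 73.25 pos [662.8 161.4  78.5] width 47.4 F [-0.5 -0.1 -1.5] q [-0.01  0.82 -0.54  1.87  1.28  0.54  0.04]
shift [-0.097  0.123 -0.024] turn [-0.014  0.001 -0.005] | shift in final frame [-0.097  0.123 -0.024]
```

>>> {"name": "apply_moves", "arguments": {"targets": [[-0.05,0.06,-0.02,0,0,0],[-0.05,0.06,0,0,0,0],[0,0,0,0,0,0]]}}

```text
clock: 73.62
eef_pos: [660.4, 158.9, 71.9]
tool_rot: [-1.57, -0.348, -0.06]
force: [-1.2, 0.2, -0.9]
width: 47.1
```

>>> {"name": "apply_moves", "arguments": {"targets": [[0,0,0,0,0,0],[0,0,0,0,0,0],[0,0,0,0,0,0],[0,0,0,0,0,0],[0,-0.5,0,0,0,0],[0,-1,0,0,0,0],[0,-1,0,0,0,0],[0,-1,0,0,0,0],[0,-1,0,0,0,0],[0,0,0,0,0,0]], "jaw": 0.55}}

```text
clock: 74.88
eef_pos: [600.0, 164.0, 244.4]
tool_rot: [-1.568, -0.353, -0.06]
force: [-0.3, -0.2, -0.5]
width: 66.3
```

>>> {"name": "apply_moves", "arguments": {"targets": [[-1,-0.2,0,0,0,0],[-1,-0.2,0,0,0,0],[-1,-0.2,0,0,0,0],[-0.5,-0.5,0,0,0,0],[0,0,0,0,0,0],[0,0,0,0,0,0]]}}

```text
clock: 75.62
eef_pos: [453.8, 171.2, 234.4]
tool_rot: [-1.57, -0.348, -0.061]
force: [1.0, 0.2, -0.0]
width: 66.1
```

```bash
python3 - <<'E'
from h import *
w=get_image('wrist'); s=get_image('scene'); t=get_image('top')
im=np.vstack([np.hstack([cv2.resize(w,(400,250)),cv2.resize(t[120:290,170:442],(400,250),interpolation=cv2.INTER_CUBIC)]),np.hstack([cv2.resize(s[120:245,230:430],(400,250),interpolation=cv2.INTER_CUBIC),cv2.resize(s[195:320,200:400],(400,250),interpolation=cv2.INTER_CUBIC)])])
cv2.imwrite('pics/f.png',im[:,:,::-1])
E
```

```text
(no output)
```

View pics/f.png

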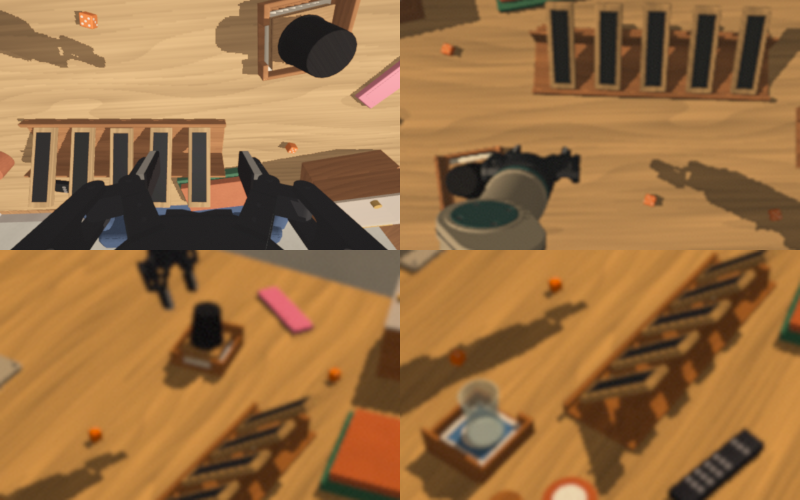

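```bash
python3 - <<'E'
from h import *
t=get_image('top')[:,:,::-1]; c=calibration('top'); a=np.radians(-3.4)
m=(t[115:186,255:435].max(2)<62).astype(np.uint8)
for k in cv2.findContours(m,cv2.RETR_EXTERNAL,cv2.CHAIN_APPROX_NONE)[0]:
    if cv2.contourArea(k)<100: continue
    x,y,w,h=cv2.boundingRect(k); b=k[:,0]; lo=b[b[:,1]>=y+h-2].mean(0)
    p=onz(c,255+lo[0],115+lo[1]+.5,8+17*.643+9)-[631,-18,0]; r=cv2.minAreaRect(k)
    print('lower dark edge in stand x,y',np.round([p[0]*np.cos(a)+p[1]*np.sin(a),-p[0]*np.sin(a)+p[1]*np.cos(a)],1),'size px',np.round(r[1],1))
E
```

```text
lower dark edge in stand x,y [ -42.6 -179.7] size px [10.1 50.1]
lower dark edge in stand x,y [-42.3 -90.7] size px [10.2 48.6]
lower dark edge in stand x,y [-42.1   0.1] size px [10.1 49.4]
lower dark edge in stand x,y [-41.5  88.7] size px [ 9.7 48. ]
lower dark edge in stand x,y [-41.5 178.5] size px [48.4 10.1]
```

```bash
python3 -c "
from cell import *
print(finish_job())"
```

```text
the job is handed in; nothing more can be done
None
```

The job is handed in. All five slates are on the score stand, and the arm finished at about 76 s on the clock, well inside the 210 s limit.

- **What I did:** I moved `slate_loose1` a few centimetres aside on the table first, because it blocked the left slate's way out. Then I slid the left and right slates out slowly. After that I re-gripped each slate at its middle and leaned all five on the stand, dark face showing.
- **Slates:** in the top view, the lower dark edges lie at x = -41.5 to -42.6 mm in the stand's frame. About -42 is expected for a slate resting behind the lip. They are evenly spaced at y of about -180, -91, 0, 89 and 179 mm.
- **Stacks and other objects:** in the last pictures the dice cup stack and the tea glass stack stand upright in their tiers. The dice, jar, tealight holder and pink look-alike appear untouched; I checked this by eye, not by measuring.
- **What went wrong:** an early attempt to grip `slate_loose1` with the tool straight down stopped 34 mm short of the table because of reach. The fingers closed on air, and I picked it up with a tilted tool instead. The middle slate pressed the stand with about 16 N just before release, then settled level with the others.

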